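# Power up the button-sorting light box and lay out the button gauge

### The arm

A 6-joint arm with a two-finger parallel gripper is mounted at the origin on the work surface. World frame = base frame: x ahead of the robot, y to its left, z up, the work surface at z = 0. Lengths are in m, angles in rad, forces in N, time in s.
With the tool pointing down it reaches from about 0.225 to 0.875 m from the base axis. Payload 3.4 kg.
Tool frame: the origin (TCP) lies at the very end of the fingers, on their centre line; the grasp point (between the pads) lies 19 mm behind it; x points along the fingers, y is the direction in which the jaws open and shut, and the axes are right-handed (so a half turn about x gives the same grasp; the last joint's range is limited). The gripper opens to 85 mm and grips with 20 to 120 N. Pads are 22 mm wide; open, the fingers measure 114 mm over their backs; the gripper's body (76 mm by 85 mm) begins 54 mm behind the grasp point. The pads swing forward as they close: fully open they stand 13 mm farther back than shut.
Start: joints at [-1.334, 0.276, 1.505, -0, 1.361, -0.121], TCP at [0.201, -0.539, 0.231] pointing down, gripper open.
Joint ranges: [-2.89, 2.89], [-0.75, 2.08], [0.22, 2.7], [-1.18, 4.32], [0.11, 2.71], [-2.7, 2.7]. Speed limits (rad/s): [2.57, 2.57, 3.14, 3.14, 3.14, 3.14].

### API

Orientations are given as a unit quaternion [w, x, y, z].
In Python, from rig import manip gives the robot as it stands. The module is installed in compiled form; this text tells all that it offers.
- The arm moves only by the tool play_rows, never from a script. Its argument "plan" is a list that holds one entry, the list of rows, each a list of 5 numbers: the closure, from 0 (fully open) to 1 (shut), then the shift along the tool's x, y, z in m, then the turn about the tool's x in degrees. A call has 1 to 12 rows; each row is the pose to reach, as a shift and turn from the pose measured when the call began, along the tool's axes at that moment; what a row does not reach only later rows make up. A row lasts 1/10 s, in which the tool goes at most 50 mm and 8.59 degrees, less where a joint would pass 70% of its speed; a pose out of reach is approached as far as the arm can. A call with a gripper value outside its range is refused whole. The fingers move at their own pace and stop on an object; "grip_force" is the grip in N (left out, the last holds). Time passes only in rows, so rows that repeat a pose let the fingers close. It gives the time, the measured TCP pose, the force and the opening at its end, in the units of the state.
- manip.get_state(): the state, without advancing time (a new reading comes with each control period).
- manip.get_image(name): name is "scene" or "top" or "wrist"; returns (picture, depth): 480x640x3 uint8, red, green, blue; 480x640 float32, m along the optical axis (not along the pixel's ray), 0 where there is no reading.
- manip.camera_params(name): a dict with "intrinsics" (3x3 intrinsics, pixels), "dist_coeffs" ([k1, k2, p1, p2, k3] as OpenCV has them; the pictures are not rectified), "R" (3x3) and "t" (3): a world point X has camera coordinates R X + t; the wrist camera has in their place "mount" (4x4, takes a point from camera to tool coordinates, whose origin is the TCP and whose axes are the tool frame's). Camera axes: x right, y down, z forward; pixel columns grow to the right and rows downward; lengths in m; the calibration is good to about 2 mm. A picture is of the moment at which its call begins: read the wrist's pose just before it. camera_params takes no time and is no camera call.
- manip.sign_off(): hands the job in, once; it reports no verdict.
The state is a dict: "clock": time; "qpos": joint angles; "qd": joint speeds; "effort": joint torques, N m; "position": TCP position; "ee_rot": TCP orientation; "contact_force": force on the tool from outside, world axes, zero at the start; "moment": the same for the moment, N m; "width": finger opening in m.
Only numpy, scipy, OpenCV 4.12 (cv2) and the standard library are available. Lean on these libraries where they do the work, as an engineer would, in place of code of your own. Each camera call takes 0.05 s, during which the arm holds its last target.

### The job

Get the light box ready for button sorting: with its rocker switch still off, plug every battery pack on the desk fully home into its own socket on the light box, then switch the rocker on. After that, slide the thin button gauge along the desk until one end sticks out over the right-hand edge, pick it up by that end and lay it flat on the lit panel inside the rim. Leave the other things on the desk where they are.

Things in the scene. Friction and masses are not known exactly. Their poses are not given: they have to be found in the camera images.
- pack0: battery pack, a rigid block standing upright on its plug: black head 46 (its x) x 62 (its y) x 32 mm high on top of a grey plug block 38 (x) x 54 (y) x 18 mm high, 50 mm tall in all, about 0.25 kg. Origin at the centre of the plug's underside, z up; it looks and fits the same after a half turn about z. Two or three of the three packs are there; an absent one reads None. All packs are alike.
- pack1: battery pack, a rigid block standing upright on its plug: black head 46 (its x) x 62 (its y) x 32 mm high on top of a grey plug block 38 (x) x 54 (y) x 18 mm high, 50 mm tall in all, about 0.25 kg. Origin at the centre of the plug's underside, z up; it looks and fits the same after a half turn about z. Two or three of the three packs are there; an absent one reads None. All packs are alike.
- pack2: battery pack, a rigid block standing upright on its plug: black head 46 (its x) x 62 (its y) x 32 mm high on top of a grey plug block 38 (x) x 54 (y) x 18 mm high, 50 mm tall in all, about 0.25 kg. Origin at the centre of the plug's underside, z up; it looks and fits the same after a half turn about z. Two or three of the three packs are there; an absent one reads None. All packs are alike.
- gauge: button gauge: flat stainless plate 180 (its x) x 60 (its y) x 4 mm with a row of dark round sizes, about 0.11 kg, smooth and free to slide. It lies flat on the desk, its long side roughly at right angles to the right-hand edge, one end 2 to 8 cm inside that edge. Too thin to be picked up well while it lies on the desk. Origin at the centre of its underside.
- gauge_end (a point): middle of the gauge's short side at its +x end, at the underside (the end with the largest round; at the start the end nearer the desk's right-hand edge)
- gauge_tail (a point): middle of the gauge's other short side (-x end), at the underside
- desk_edge (a point): a point on the top of the desk's straight right-hand edge, which runs along world x at this y; beyond it (smaller y) there is open air. The desk is 28 mm thick.
- lightbox: cordless light box, fixed to the desk: grey case 270 (its x) x 310 (its y) x 45 mm high, origin at the centre of its underside. Its front deck (the 85 mm nearest the robot, -x side) is flat at 45 mm and holds three battery sockets in a row along its y and then, at the +y end, the rocker switch; behind the deck lies the white lit panel in a raised aluminium rim.
- socket0 (a point): centre of the mouth of battery socket 0, on the deck (45 mm above the desk). Rectangular hole 40 (light box x) x 56 (light box y) mm, 20 mm deep, for the plug block of one pack with 1 mm play all round; z up, axes as the light box's. Sockets are 80 mm apart, all empty at the start. A pack fully home rests with the shoulder of its head on the deck, its underside 18 mm below this point.
- socket1 (a point): centre of the mouth of battery socket 1, on the deck (45 mm above the desk). Rectangular hole 40 (light box x) x 56 (light box y) mm, 20 mm deep, for the plug block of one pack with 1 mm play all round; z up, axes as the light box's. Sockets are 80 mm apart, all empty at the start. A pack fully home rests with the shoulder of its head on the deck, its underside 18 mm below this point.
- socket2 (a point): centre of the mouth of battery socket 2, on the deck (45 mm above the desk). Rectangular hole 40 (light box x) x 56 (light box y) mm, 20 mm deep, for the plug block of one pack with 1 mm play all round; z up, axes as the light box's. Sockets are 80 mm apart, all empty at the start. A pack fully home rests with the shoulder of its head on the deck, its underside 18 mm below this point.
- panel (a point): centre of the lit panel's surface (45 mm above the desk), axes as the light box's. Flat area 165 (x) x 280 (y) mm inside a rim that stands 6 mm above it (10 mm wide at front and back, 15 mm at the sides).
- rocker (a joint): rocker switch on the deck, rad: 0 is off (its far half, +x side of the light box, stands up), 0.36 is fully on (far half pressed down level). Each half 28 (x) x 26 (y) mm. It stays where it is left; pressing takes about 4 N.
- rocker_on (a point): middle of the top of the rocker's far half, the one to press down; it moves with the rocker: about 13 mm above the deck when off, 7 mm when on
- spool: bystander: blue plastic spool, 52 mm across, 70 mm tall, upright
- clasp: bystander: chrome suspender clasp, 85 x 36 x 13 mm, flat on the desk
- stud_tool: bystander: steel press stud pliers with black grips, 165 x 50 x 13 mm, lying flat
- button_tray: bystander: white tray 100 x 100 x 18 mm with four smoked resin buttons
- stud_jar: bystander: jar of press studs, 60 mm across, 75 mm tall
- lint_brush: bystander: wooden lint brush lying on its bristles, 190 x 42 x 24 mm
Mind the look-alikes: they are no part of the job. Leave any turquoise look-alike of the pack2 alone.

How it is judged:
By the outcome, as a careful person would: the job done as asked, in the order asked, and still so for the second after the job is handed in, with the robot touching nothing.
Of pack0, pack1, pack2 only 2 to 3 are there at a start; the rules pass over those that are not, and their reading is None.
At some moment in a run one of pack0, pack1, pack2 may be knocked a few centimetres aside while the robot is not near it.
It also fails if it takes over 210 s, if anything falls off the work surface, if the arm or the gripper's body presses on something with over 40 N, if the wrist force passes 120 N, or if a joint passes its speed limit or range.

## Working session

There is one attempt and no reset: what is moved stays moved. The work goes in short steps, Python scripts to look and compute and a tool call to move; the robot and the scene stay as the last step left them, time stands still between calls to the robot, and variables do not carry over. Pictures are saved under pics/ and viewed, and the job is handed in when it is done.

Besides the shell and the picture viewer there is one more tool, called after "Call:" as name([rows], argument=value, ...), one row to a line, values as JSON. play_rows: Moves the arm, as the interface text tells. Its arguments: {"type":"object","properties":{"plan":{"type":"array","items":{"type":"array","items":{"type":"array","items":{"type":"number"}}}},"grip_force":{"type":"number"}},"required":["plan"]}

```bash
mkdir -p pics; cat > look.py <<'E'
import sys,cv2,numpy as np
from rig import manip
tag=sys.argv[1]
for n in sys.argv[2:]:
    s=manip.get_state()
    im,d=manip.get_image(n)
    cv2.imwrite(f'pics/{tag}_{n}.png',im[:,:,::-1])
    p=manip.camera_params(n)
    np.savez(f'pics/{tag}_{n}.npz',im=im,d=d,pos=s['position'],rot=s['ee_rot'],**{k:np.array(v) for k,v in p.items()})
    print(n,s['clock'],{k:np.round(v,4).tolist() for k,v in p.items()})
print({k:np.round(v,4).tolist() for k,v in s.items()})
E
python3 look.py a top scene wrist
```

```text
top 0.0 {'intrinsics': [[542.7384, 0.0, 318.8097], [0.0, 542.7384, 223.1548], [0.0, 0.0, 1.0]], 'dist_coeffs': [-0.0027, 0.0, 0.0, 0.0, 0.0], 'R': [[0.0079, -0.9999, 0.0075], [-0.9974, -0.0084, -0.0717], [0.0718, -0.0069, -0.9974]], 't': [0.0094, 0.5323, 1.2053]}
scene 0.05 {'intrinsics': [[452.1172, 0.0, 323.6526], [0.0, 452.1172, 238.703], [0.0, 0.0, 1.0]], 'dist_coeffs': [-0.1024, 0.0, 0.0, 0.0, 0.0], 'R': [[-0.2213, 0.975, -0.0193], [0.7344, 0.1536, -0.6612], [-0.6417, -0.1605, -0.75]], 't': [0.0922, -0.363, 1.5139]}
wrist 0.1 {'intrinsics': [[376.9425, 0.0, 322.2011], [0.0, 376.9425, 236.6531], [0.0, 0.0, 1.0]], 'dist_coeffs': [0.0123, 0.0, 0.0, 0.0, 0.0], 'mount': [[-0.001, -0.2637, 0.9646, -0.1431], [1.0, -0.0009, 0.0008, -0.0006], [0.0006, 0.9646, 0.2637, -0.0674], [0.0, 0.0, 0.0, 1.0]]}
{'clock': 0.1, 'qpos': [-1.334, 0.2766, 1.506, 0.0, 1.3607, -0.121], 'qd': [-0.0007, -0.0013, -0.0037, 0.0006, -0.0008, -0.0015], 'effort': [0.0009, -41.77, -24.6406, -0.0003, 0.0058, 0.0], 'position': [0.2013, -0.5381, 0.2305], 'ee_rot': [-0.1252, -0.6958, -0.1264, 0.6959], 'contact_force': [-0.7977, 0.5526, 0.0401], 'moment': [-0.0275, 0.025, 0.0159], 'width': 0.0856}
```

View pics/a_top.png

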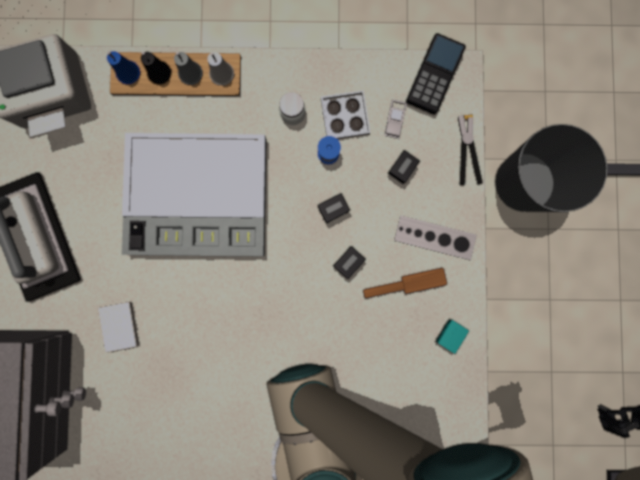

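View pics/a_scene.png

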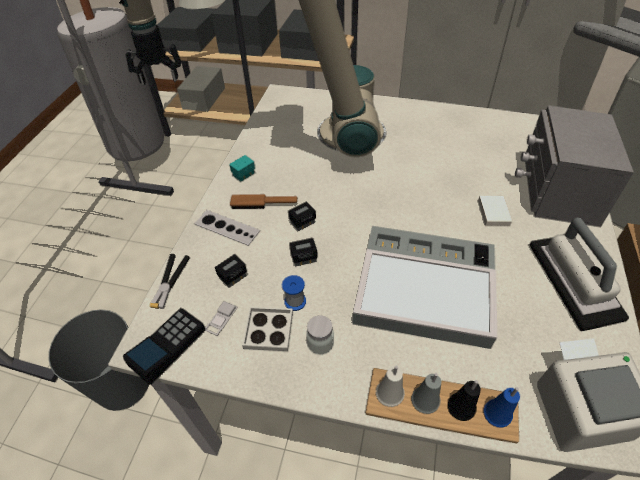

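View pics/a_wrist.png

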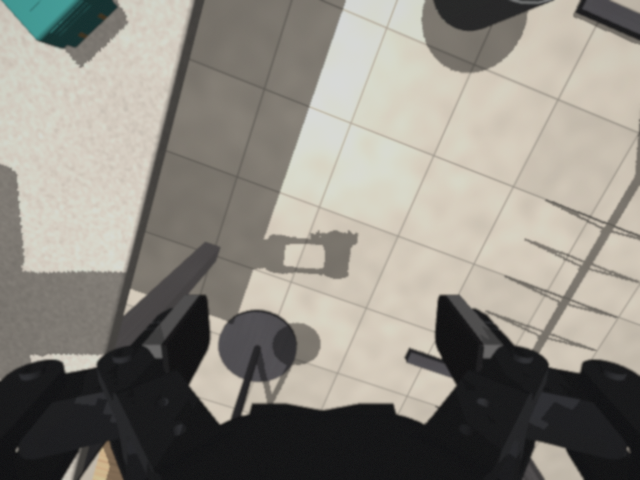

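```bash
cat > h.py <<'E'
import cv2,numpy as np
from scipy.spatial.transform import Rotation as Ro
def load(f):
    z=np.load(f'pics/{f}.npz'); return {k:z[k] for k in z.files}
def pose(v):
    # camera->world R, origin
    if 'mount' in v:
        w,x,y,zz=v['rot']; T=np.eye(4);T[:3,:3]=Ro.from_quat([x,y,zz,w]).as_matrix();T[:3,3]=v['pos']
        M=T@v['mount'];return M[:3,:3],M[:3,3]
    return v['R'].T,-v['R'].T@v['t']
def toplane(v,px,z):
    px=np.array(px,float).reshape(-1,1,2)
    n=cv2.undistortPoints(px,v['intrinsics'],v['dist_coeffs']).reshape(-1,2)
    R,o=pose(v); d=np.c_[n,np.ones(len(n))]@R.T
    return o+d*((z-o[2])/d[:,2])[:,None]
def proj(v,P):
    R,o=pose(v);c=(np.array(P,float).reshape(-1,3)-o)@R
    return cv2.projectPoints(c,np.zeros(3),np.zeros(3),v['intrinsics'],v['dist_coeffs'])[0].reshape(-1,2)
def cloud(v):
    d=v['d'];yy,xx=np.mgrid[0:480,0:640]
    n=cv2.undistortPoints(np.stack([xx,yy],-1).reshape(-1,1,2).astype(float),v['intrinsics'],v['dist_coeffs']).reshape(-1,2)
    R,o=pose(v);P=o+(np.c_[n,np.ones(len(n))]*d.reshape(-1,1))@R.T
    return P.reshape(480,640,3)
def comps(m,amin):
    n,l,s,c=cv2.connectedComponentsWithStats(m.astype(np.uint8))
    return [(l==i) for i in range(1,n) if s[i,4]>=amin]
E
python3 - <<'E'
from h import *
v=load('a_top');P=cloud(v);im=v['im'].astype(int)
print('desk z',np.median(P[300:330,200:260,2]))
for u,w in [(334,208),(404,166),(349,262),(452,336),(435,238),(190,180),(137,235),(170,237),(207,237),(242,237)]:
    print((u,w),P[w,u].round(3),im[w,u])
m=(im.max(2)<75)&(P[...,2]>0.03)&(P[...,2]<0.07)
for c in comps(m,60):
    y,x=np.nonzero(c)
    if x.mean()<280 or x.mean()>480 : continue
    pts=toplane(v,np.c_[x,y],0.05)[:,:2]
    r=cv2.minAreaRect((pts*1000).astype(np.float32));print('pack',x.mean(),y.mean(),pts.mean(0).round(4),r)
# desk edge : 
for row in (150,200,300,330): 
    z=P[row,:,2]; 
    k=[u for u in range(440,520) if z[u]<-0.05 or z[u]>2][:1]; print('edge',row,k,P[row,k[0]-2] if k else None)
# gauge
hs=cv2.cvtColor(v['im'],cv2.COLOR_RGB2HSV);print(im[238,400],im[250,420],im[230,470],im[270,420])
E
python3 - <<'E'
import cv2
i=cv2.imread('pics/a_top.png');cv2.imwrite('pics/crop1.png',cv2.resize(i[90:360,100:500],(800,540),interpolation=cv2.INTER_CUBIC))
E
```

```text
desk z 0.00030798744509996645
(334, 208) [ 0.564 -0.019  0.05 ] [116 114 112]
(404, 166) [ 0.659 -0.174  0.05 ] [109 108 105]
(349, 262) [ 0.445 -0.053  0.05 ] [115 113 111]
(452, 336) [ 0.287 -0.277  0.052] [ 39 129 124]
(435, 238) [ 0.502 -0.252  0.002] [124 116 115]
(190, 180) [0.624 0.3   0.046] [172 172 179]
(137, 235) [0.5   0.411 0.054] [36 34 34]
(170, 237) [0.498 0.346 0.025] [126 127 124]
(207, 237) [0.498 0.263 0.029] [132 132 129]
(242, 237) [0.499 0.185 0.025] [131 132 129]
pack 434.8387869114126 75.3439744612929 [ 0.8653 -0.2442] ((871.6286010742188, -247.0401611328125), (75.6861572265625, 170.7025146484375), 67.07610321044922)
pack 403.43628509719224 167.5464362850972 [ 0.6553 -0.1728] ((656.0723266601562, -173.64724731445312), (44.09526062011719, 64.39116668701172), 55.35344696044922)
pack 333.3890214797136 208.54892601431982 [ 0.5626 -0.018 ] ((563.5999755859375, -17.772544860839844), (44.487037658691406, 58.41053009033203), 27.088733673095703)
pack 349.15102974828375 262.8512585812357 [ 0.4435 -0.0532] ((443.5495910644531, -53.079689025878906), (44.278900146484375, 60.05488967895508), 48.3903923034668)
edge 150 [484] [ 0.7067214  -0.36329439  0.00100035]
edge 200 [485] [ 0.59003096 -0.36359465  0.00226217]
edge 300 [487] [ 0.36171487 -0.36527716  0.00138727]
edge 330 [487] [ 0.29432071 -0.36437313  0.00129666]
[167 156 154] [173 171 159] [172 163 151] [164 159 147]
```

View pics/crop1.png

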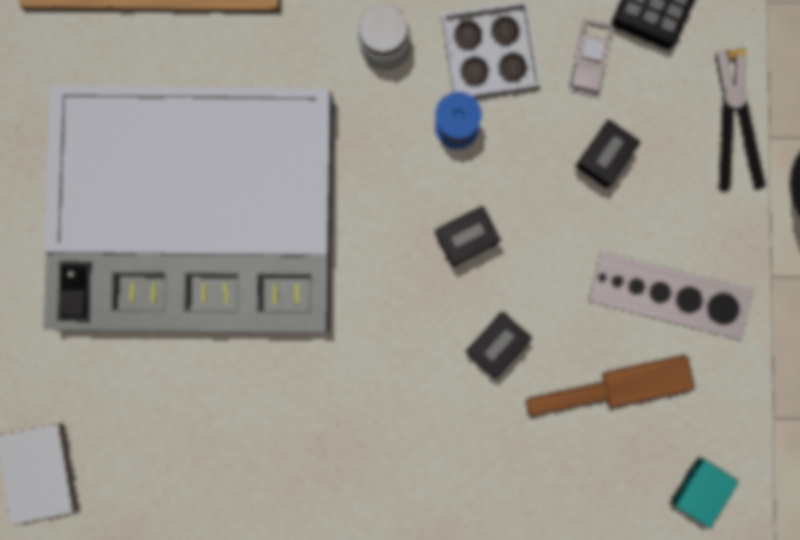

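```bash
cat > go.py <<'E'
import sys
from h import *
from rig import manip
s=manip.get_state();w,x,y,z=s['ee_rot'];R=Ro.from_quat([x,y,z,w]).as_matrix()
p=np.array(s['position'])
print('clock',s['clock'],'tcp',p.round(4),'q',np.round(s['qpos'],3),'F',np.round(s['contact_force'],1),'w',round(s['width'],4))
print('R',R.round(3).tolist())
jaw=np.degrees(np.arctan2(R[1,1],R[0,1]));print('jaw deg',jaw.round(2),'toolz deg',np.degrees(np.arctan2(R[1,2],R[0,2])).round(2))
if len(sys.argv)>4:
    t=np.array(list(map(float,sys.argv[1:4])));a=float(sys.argv[4])
    print('shift mm',(R.T@(t-p)*1000).round(1))
    # world ccw d = -turn about tool x(down)
    d=(a-jaw+90)%180-90
    dq1=np.degrees(np.arctan2(t[1],t[0])-np.arctan2(p[1],p[0]))
    for k in (d,d-180*np.sign(d)): print('turn',round(-k,2),'q1 chg',dq1.round(1))
E
python3 go.py 0.5 0.2 0.25 0
```

```text
clock 0.15 tcp [ 0.2013 -0.5382  0.2306] q [-1.334  0.276  1.506  0.     1.361 -0.121] F [ 0.  -0.7 -1. ] w 0.0854
R [[-0.0, 0.35, -0.937], [0.001, -0.937, -0.35], [-1.0, -0.001, -0.0]]
jaw deg -69.5 toolz deg -159.5
shift mm [ -18.4 -586.9 -538.3]
turn -69.5 q1 chg 91.3
turn 110.5 q1 chg 91.3
```

```bash
python3 go.py 0.5 0.28 0.27 0
```

```text
clock 0.15 tcp [ 0.2013 -0.5382  0.2306] q [-1.334  0.276  1.506  0.     1.361 -0.121] F [ 0.  -0.7 -1. ] w 0.0854
R [[-0.0, 0.35, -0.937], [0.001, -0.937, -0.35], [-1.0, -0.001, -0.0]]
jaw deg -69.5 toolz deg -159.5
shift mm [ -38.3 -661.8 -566.3]
turn -69.5 q1 chg 98.7
turn 110.5 q1 chg 98.7
```

Call:
play_rows([
  [[0,-0.038,-0.662,-0.566,-69.5],[0,-0.038,-0.662,-0.566,-69.5],[0,-0.038,-0.662,-0.566,-69.5],[0,-0.038,-0.662,-0.566,-69.5],[0,-0.038,-0.662,-0.566,-69.5],[0,-0.038,-0.662,-0.566,-69.5],[0,-0.038,-0.662,-0.566,-69.5],[0,-0.038,-0.662,-0.566,-69.5],[0,-0.038,-0.662,-0.566,-69.5],[0,-0.038,-0.662,-0.566,-69.5],[0,-0.038,-0.662,-0.566,-69.5],[0,-0.038,-0.662,-0.566,-69.5]],
])

```text
clock: 1.35
position: [0.4066, 0.0267, 0.2579]
ee_rot: [0.5, 0.5, 0.5, -0.5]
contact_force: [1.3, -1.3, -0.2]
width: 0.0853
```

```bash
python3 go.py 0.5 0.28 0.27 0
```

```text
clock 1.35 tcp [0.4066 0.0267 0.2579] q [-1.070e-01  2.000e-03  1.772e+00  1.000e-03  1.367e+00 -1.070e-01] F [ 1.3 -1.3 -0.2] w 0.0853
R [[0.0, 1.0, 0.0], [0.001, 0.0, -1.0], [-1.0, 0.0, -0.001]]
jaw deg 0.01 toolz deg -89.99
shift mm [ -11.8   93.5 -253.3]
turn 0.01 q1 chg 25.5
turn -179.99 q1 chg 25.5
```

Call:
play_rows([
  [[0,-0.012,0.0935,-0.253,0],[0,-0.012,0.0935,-0.253,0],[0,-0.012,0.0935,-0.253,0],[0,-0.012,0.0935,-0.253,0],[0,-0.012,0.0935,-0.253,0],[0,-0.012,0.0935,-0.253,0],[0,-0.012,0.0935,-0.253,0],[0,-0.012,0.0935,-0.253,0],[0,-0.012,0.0935,-0.253,0]],
])

```text
clock: 2.25
position: [0.4995, 0.2784, 0.27]
ee_rot: [-0.5, -0.5, -0.5, 0.5]
contact_force: [-0.7, -0.4, -0.7]
width: 0.0853
```

```bash
python3 look.py b wrist
```

```text
wrist 2.25 {'intrinsics': [[376.9425, 0.0, 322.2011], [0.0, 376.9425, 236.6531], [0.0, 0.0, 1.0]], 'dist_coeffs': [0.0123, 0.0, 0.0, 0.0, 0.0], 'mount': [[-0.0005, -0.2647, 0.9643, -0.1431], [1.0, -0.0007, 0.0003, 0.0004], [0.0006, 0.9643, 0.2647, -0.0675], [0.0, 0.0, 0.0, 1.0]]}
{'clock': 2.25, 'qpos': [0.3868, 0.2527, 1.4422, 0.0002, 1.4473, 0.3874], 'qd': [-0.0102, -0.0106, -0.0014, 0.0029, -0.002, 0.0005], 'effort': [0.4601, -40.3767, -25.3912, 0.0375, -0.0264, -0.0019], 'position': [0.4995, 0.2784, 0.27], 'ee_rot': [-0.4997, -0.5, -0.5, 0.5003], 'contact_force': [-0.696, -0.4441, -0.7352], 'moment': [-0.0424, -0.0441, -0.0005], 'width': 0.0853}
```

View pics/b_wrist.png

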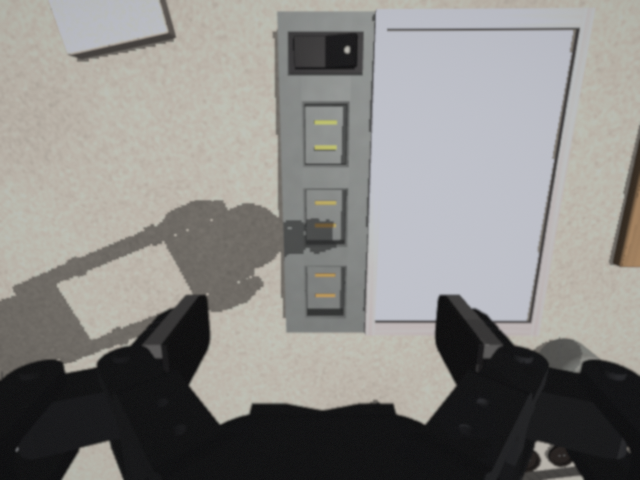

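```bash
cat > sock.py <<'E'
import sys
from h import *
v=load(sys.argv[1]);P=cloud(v)
box=(P[...,2]>0.035)&(P[...,2]<0.06)
hole=(P[...,2]<0.0425)&(P[...,2]>0.015)
x0,x1,y0,y1=270,390,85,330
if len(sys.argv)>2: x0,x1,y0,y1=map(int,sys.argv[2:6])
m=np.zeros_like(hole);m[y0:y1,x0:x1]=hole[y0:y1,x0:x1]
for c in comps(m,200):
    y,x=np.nonzero(c)
    b=cv2.findContours(c.astype(np.uint8),cv2.RETR_EXTERNAL,cv2.CHAIN_APPROX_NONE)[0][0].reshape(-1,2)
    r=cv2.minAreaRect(toplane(v,np.c_[x,y],0.045)[:,:2].astype(np.float32)*1000)
    print('hole px',x.mean().round(1),y.mean().round(1),x.min(),x.max(),y.min(),y.max(),np.array(r[0]).round(1),np.array(r[1]).round(1),round(r[2],2))
E
python3 sock.py b_wrist
python3 - <<'E'
from h import *
v=load('b_wrist');P=cloud(v)
print('deck z',np.median(P[170:185,300:350,2]),'desk',np.median(P[100:140,100:200,2]),'panel',np.median(P[100:250,400:500,2]))
print(P[133,290:360,2].round(3).tolist())
cv2.imwrite('pics/crop2.png',cv2.resize(v['im'][0:340,265:395,::-1],None,fx=1.75*2,fy=1.75,interpolation=cv2.INTER_CUBIC))
E
```

```text
hole px 325.6 133.8 304 347 103 164 [503.3 345. ] [40.1 55.5] 0.26
hole px 325.4 216.4 306 346 189 244 [503.7 265.2] [56.1 40.6] 89.93
hole px 325.3 290.4 306 344 267 315 [502.9 185.1] [39.7 54.9] 0.63
deck z 0.045448135287056796 desk 0.0004309505033664174 panel 0.045902083573684416
[0.045, 0.047, 0.045, 0.044, 0.045, 0.045, 0.045, 0.043, 0.045, 0.045, 0.045, 0.045, 0.045, 0.046, 0.043, 0.031, 0.026, 0.025, 0.025, 0.026, 0.026, 0.025, 0.026, 0.025, 0.024, 0.025, 0.025, 0.026, 0.026, 0.026, 0.024, 0.025, 0.026, 0.024, 0.025, 0.027, 0.026, 0.025, 0.027, 0.025, 0.027, 0.026, 0.025, 0.025, 0.026, 0.024, 0.027, 0.027, 0.026, 0.026, 0.024, 0.025, 0.025, 0.024, 0.027, 0.026, 0.032, 0.043, 0.044, 0.045, 0.046, 0.045, 0.046, 0.044, 0.045, 0.047, 0.044, 0.045, 0.045, 0.045]
```

View pics/crop2.png

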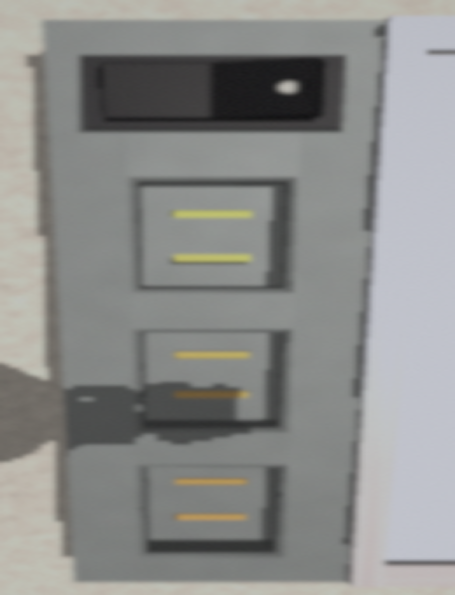

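```bash
python3 - <<'E'
from rig import manip
import numpy as np
M=np.array([manip.camera_params('wrist')['mount'] for _ in range(30)]);print(M.mean(0).round(5).tolist(),M.std(0).round(5).tolist())
np.save('mount.npy',M.mean(0))
for _ in range(4): print(manip.get_state()['position'])
E
python3 go.py 0.4435 -0.04 0.24 48
```

```text
[[-0.00051, -0.26466, 0.96434, -0.14307], [1.0, -0.00073, 0.00032, 0.0004], [0.00062, 0.96434, 0.26466, -0.0675], [0.0, 0.0, 0.0, 1.0]] [[0.0, 0.0, 0.0, 0.0], [0.0, 0.0, 0.0, 0.0], [0.0, 0.0, 0.0, 0.0], [0.0, 0.0, 0.0, 0.0]]
[0.49956155 0.27832354 0.27023038]
[0.49956155 0.27832354 0.27023038]
[0.49956155 0.27832354 0.27023038]
[0.49956155 0.27832354 0.27023038]
clock 2.3 tcp [0.4996 0.2783 0.2702] q [0.386 0.252 1.442 0.    1.447 0.387] F [ 0.1 -0.3  0.6] w 0.0855
R [[-0.0, 1.0, -0.001], [0.0, -0.001, -1.0], [-1.0, -0.0, -0.0]]
jaw deg -0.06 toolz deg -90.06
shift mm [ 30.1 -55.7 318.4]
turn -48.06 q1 chg -34.3
turn 131.94 q1 chg -34.3
```

Call:
play_rows([
  [[0,0.03,-0.056,0.331,-48],[0,0.03,-0.056,0.331,-48],[0,0.03,-0.056,0.331,-48],[0,0.03,-0.056,0.331,-48],[0,0.03,-0.056,0.331,-48],[0,0.03,-0.056,0.331,-48],[0,0.03,-0.056,0.331,-48],[0,0.03,-0.056,0.331,-48],[0,0.03,-0.056,0.331,-48],[0,0.03,-0.056,0.331,-48]],
])

```text
clock: 3.3
position: [0.4426, -0.053, 0.2405]
ee_rot: [0.66, 0.255, 0.66, -0.254]
contact_force: [-0.0, 0.6, 0.5]
width: 0.0852
```

```bash
cat > packs.py <<'E'
import sys
from h import *
v=load(sys.argv[1]);P=cloud(v);R,o=pose(v)
w,x,y,z=v['rot'];T=Ro.from_quat([x,y,z,w]).as_matrix()
jaw=np.degrees(np.arctan2(T[1,1],T[0,1]))
zlo,zhi=(float(sys.argv[2]),float(sys.argv[3])) if len(sys.argv)>3 else (0.044,0.056)
top=(zlo+zhi)/2
m=(P[...,2]>zlo)&(P[...,2]<zhi)
for c in comps(m,300):
    y,x=np.nonzero(c)
    r=cv2.minAreaRect(toplane(v,np.c_[x,y],top)[:,:2].astype(np.float32)*1000)
    a=r[2] if r[1][0]<r[1][1] else r[2]-90
    d=np.array([*r[0],0])/1000-v['pos'];
    print('px',x.mean().round(),y.mean().round(),'c',np.array(r[0]).round(1),np.array(r[1]).round(1),'xaxis',round(a,2),'z',np.median(P[c][:,2]).round(4),'col',np.median(v['im'][c],0),'tool yz mm',((T.T@d)*1000)[1:].round(1))
print('tcp',v['pos'].round(4),'jaw',jaw.round(2))
E
python3 look.py c wrist >/dev/null; python3 packs.py c_wrist
```

```text
px 595.0 112.0 c [565.9 184.3] [ 99.9 214.4] xaxis 89.56 z 0.0458 col [143. 145. 143.] tool yz mm [258.3 -68.1]
px 326.0 212.0 c [447.3 -51.9] [46.5 61.6] xaxis 47.74 z 0.0504 col [60. 58. 59.] tool yz mm [3.8 2.8]
px 29.0 250.0 c [ 289.6 -277. ] [50.1 62.6] xaxis 57.08 z 0.0505 col [ 66. 151. 146.] tool yz mm [-268.9   37.3]
px 437.0 277.0 c [566.2 -17.1] [47.4 61.9] xaxis 28.02 z 0.0504 col [57. 56. 57.] tool yz mm [109.3  67.5]
tcp [ 0.4426 -0.053   0.2405] jaw 47.78
```

View pics/c_wrist.png

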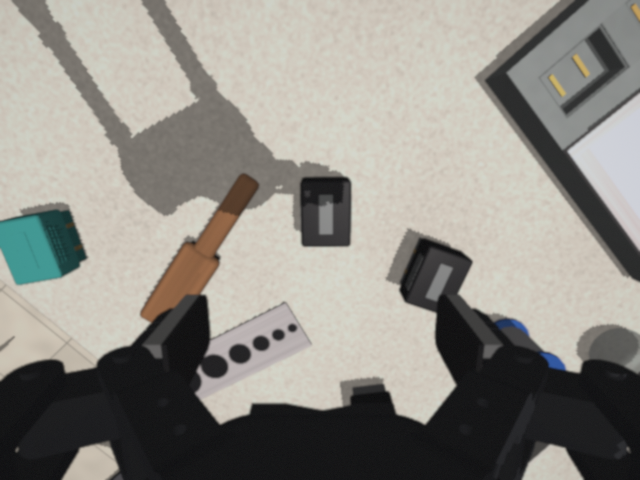

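Call:
play_rows([
  [[0.18,0.05,0.004,0.003,0],[0.18,0.1,0.004,0.003,0],[0.18,0.14,0.004,0.003,0],[0.18,0.17,0.004,0.003,0],[0.18,0.19,0.004,0.003,0],[0.18,0.204,0.004,0.003,0],[0.18,0.2135,0.004,0.003,0],[0.18,0.2135,0.004,0.003,0],[0.18,0.2135,0.004,0.003,0],[0.18,0.2135,0.004,0.003,0]],
])

```text
clock: 4.35
position: [0.4487, -0.0512, 0.0278]
ee_rot: [0.661, 0.254, 0.659, -0.253]
contact_force: [-0.4, -0.8, 0.1]
width: 0.0702
```

Call:
play_rows([
  [[0.7,0,0,0,0],[0.7,0,0,0,0],[0.7,0,0,0,0],[0.7,0,0,0,0],[0.7,0,0,0,0],[0.7,0,0,0,0],[0.7,0,0,0,0],[0.7,0,0,0,0]],
], grip_force=60)

```text
clock: 5.15
position: [0.4493, -0.0517, 0.0289]
ee_rot: [0.661, 0.254, 0.659, -0.254]
contact_force: [-1.8, -1.0, 6.3]
width: 0.0449
```

Call:
play_rows([
  [[0.7,-0.02,0,0,0],[0.7,-0.06,0,0,0],[0.7,-0.1,0,0,0],[0.7,-0.14,0,0,0],[0.7,-0.14,0,0,0],[0.7,-0.14,0,0,0]],
])

```text
clock: 5.75
position: [0.4485, -0.0516, 0.1692]
ee_rot: [0.662, 0.254, 0.658, -0.254]
contact_force: [-0.1, 0.3, -3.5]
width: 0.0449
```

```bash
python3 look.py d wrist >/dev/null; python3 packs.py d_wrist 0.18 0.21;python3 - <<'E'
from h import *
v=load('d_wrist');P=cloud(v);print(P[300:480:10,326,2].round(3))
E
python3 go.py 0.5033 0.345 0.17 0
```

```text
px 322.0 316.0 c [445.4 -47.6] [76.  61.6] xaxis -42.17 z 0.1909 col [30. 29. 31.] tool yz mm [ 0.3 -5.7]
tcp [ 0.4485 -0.0516  0.1692] jaw 47.91
[0.19  0.192 0.19  0.192 0.191 0.191 0.191 0.191 0.191 0.192 0.    0.245
 0.248 0.251 0.254 0.256 0.259 0.26 ]
clock 5.8 tcp [ 0.4474 -0.0512  0.168 ] q [-2.690e-01  1.360e-01  1.859e+00  1.000e-03  1.145e+00 -1.106e+00] F [-0.2  0.3 -3.2] w 0.045
R [[0.002, 0.67, 0.742], [0.0, 0.742, -0.67], [-1.0, 0.001, 0.001]]
jaw deg 47.91 toolz deg -42.09
shift mm [  -1.9  331.5 -224.1]
turn 47.91 q1 chg 41.0
turn -132.09 q1 chg 41.0
```

View pics/d_wrist.png

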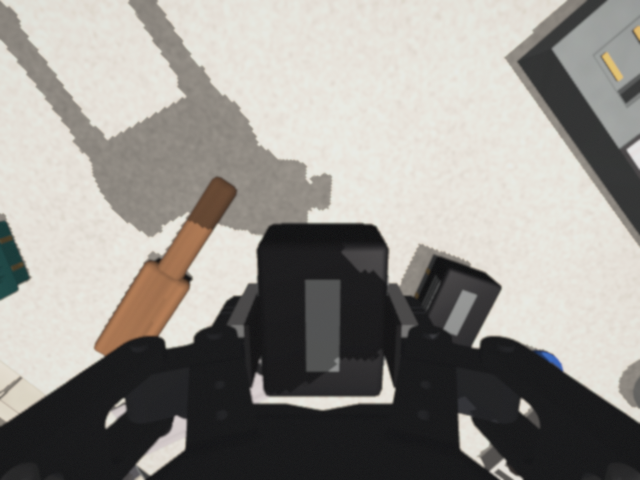

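```bash
cat > held.py <<'E'
import sys
from h import *
v=load(sys.argv[1]);P=cloud(v)
w,x,y,z=v['rot'];T=Ro.from_quat([x,y,z,w]).as_matrix()
Q=(P-v['pos'])@T   # tool coords
reg=(abs(Q[...,1])<0.018)&(Q[...,0]<-0.012)&(Q[...,0]>-0.035)&(abs(Q[...,2])<0.05)&(v['d']>0)
h=np.median(Q[reg][:,0]);print('top at tool x',h,'n',reg.sum())
top=v['pos'][2]-h
m=reg&(abs(Q[...,0]-h)<0.004)
yy,xx=np.nonzero(m)
pl=(toplane(v,np.c_[xx,yy],top)-v['pos'])@T*1000
# per column extents
lo=[];hi=[]
for u in range(xx.min()+3,xx.max()-2):
    k=xx==u;lo.append(pl[k,2].min());hi.append(pl[k,2].max())
lo=np.median(lo);hi=np.median(hi)
print('tool z lo,hi',lo,hi,'len',hi-lo,'centre',(lo+hi)/2)
A=np.c_[Q[m][:,1],Q[m][:,2],np.ones(m.sum())];c=np.linalg.lstsq(A,Q[m][:,0],rcond=None)[0];print('tilt deg about z,y',np.degrees(c[:2]))
E
python3 held.py d_wrist
```

```text
top at tool x -0.021594548334700262 n 16370
tool z lo,hi -32.466028647063666 29.264151757146685 len 61.73018040421035 centre -1.6009384449584907
tilt deg about z,y [ 0.05847903 -0.26828682]
```

Call:
play_rows([
  [[0.7,-0.002,0.33,-0.223,47.9],[0.7,-0.002,0.33,-0.223,47.9],[0.7,-0.002,0.33,-0.223,47.9],[0.7,-0.002,0.33,-0.223,47.9],[0.7,-0.002,0.33,-0.223,47.9],[0.7,-0.002,0.33,-0.223,47.9],[0.7,-0.002,0.33,-0.223,47.9],[0.7,-0.002,0.33,-0.223,47.9],[0.7,-0.002,0.33,-0.223,47.9],[0.7,-0.002,0.33,-0.223,47.9],[0.7,-0.002,0.33,-0.223,47.9],[0.7,-0.002,0.33,-0.223,47.9]],
])

```text
clock: 7.0
position: [0.5019, 0.3417, 0.168]
ee_rot: [-0.5, -0.499, -0.5, 0.501]
contact_force: [-0.5, 0.8, -3.3]
width: 0.0447
```

```bash
python3 go.py 0.503 0.3435 0.08 0; python3 look.py e wrist >/dev/null; python3 held.py e_wrist; python3 sock.py e_wrist 200 450 20 330;python3 go.py 0.503 0.3435 0.08 0; 
```

```text
clock 7.0 tcp [0.5019 0.3417 0.168 ] q [ 0.484  0.365  1.532 -0.002  1.247  0.485] F [-0.5  0.8 -3.3] w 0.0447
R [[-0.002, 1.0, -0.0], [-0.003, -0.0, -1.0], [-1.0, -0.002, 0.003]]
jaw deg -0.01 toolz deg -90.01
shift mm [88.   1.2 -2. ]
turn -0.01 q1 chg 0.1
turn 179.99 q1 chg 0.1
top at tool x -0.021554934653593552 n 16316
tool z lo,hi -33.012233775457325 28.678877927007992 len 61.69111170246532 centre -2.1666779242246665
tilt deg about z,y [ 0.00466869 -0.25403321]
hole px 323.3 203.9 295 351 186 222 [503.  359.9] [26.1 40. ] 89.97
clock 7.05 tcp [0.5023 0.3416 0.1687] q [ 4.830e-01  3.640e-01  1.532e+00 -1.000e-03  1.247e+00  4.850e-01] F [ 0.2 -0.  -2.9] w 0.0448
R [[-0.001, 1.0, -0.001], [-0.002, -0.001, -1.0], [-1.0, -0.001, 0.002]]
jaw deg -0.05 toolz deg -90.05
shift mm [88.7  0.8 -2.1]
turn -0.05 q1 chg 0.1
turn 179.95 q1 chg 0.1
```

View pics/e_wrist.png

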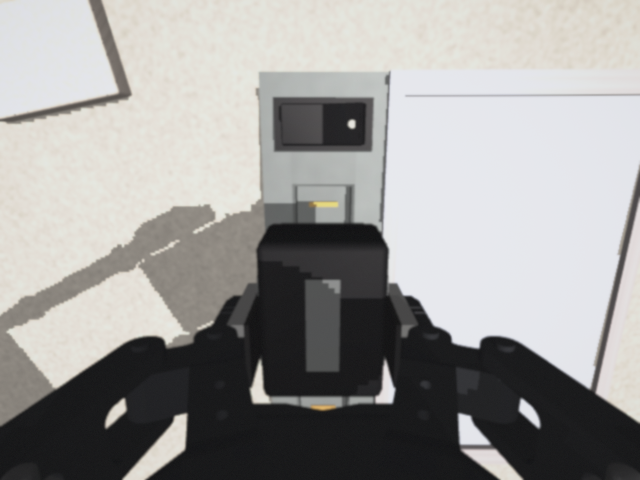

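Call:
play_rows([
  [[0.7,0.03,0.0005,-0.0016,0],[0.7,0.06,0.0005,-0.0016,0],[0.7,0.08,0.0005,-0.0016,0],[0.7,0.09,0.0005,-0.0016,0],[0.7,0.09,0.0005,-0.0016,0],[0.7,0.09,0.0005,-0.0016,0],[0.7,0.09,0.0005,-0.0016,0],[0.7,0.09,0.0005,-0.0016,0]],
])

```text
clock: 7.85
position: [0.5036, 0.3433, 0.08]
ee_rot: [0.5, 0.5, 0.499, -0.5]
contact_force: [-0.8, -0.1, -2.5]
width: 0.0448
```

```bash
python3 go.py 0.5028 0.3432 0.0555 0
```

```text
clock 7.85 tcp [0.5036 0.3433 0.08  ] q [ 0.485  0.442  1.648 -0.002  1.051  0.487] F [-0.8 -0.1 -2.5] w 0.0448
R [[0.002, 1.0, -0.001], [-0.001, -0.001, -1.0], [-1.0, 0.002, 0.001]]
jaw deg -0.05 toolz deg -90.05
shift mm [24.5 -0.8  0.1]
turn -0.05 q1 chg 0.0
turn 179.95 q1 chg 0.0
```

Call:
play_rows([
  [[0.7,0.003,-0.0003,0,0],[0.7,0.006,-0.0003,0,0],[0.7,0.009,-0.0003,0,0],[0.7,0.012,-0.0003,0,0],[0.7,0.012,-0.0003,0,0]],
])

```text
clock: 8.35
position: [0.5028, 0.3431, 0.0673]
ee_rot: [-0.5, -0.5, -0.499, 0.501]
contact_force: [1.2, -0.4, -3.8]
width: 0.0448
```

In the hole (bottom is below deck level, no resistance). Push on home.

Call:
play_rows([
  [[0.7,0.003,0,0,0],[0.7,0.006,0,0,0],[0.7,0.009,0,0,0],[0.7,0.012,0,0,0],[0.7,0.013,0,0,0],[0.7,0.013,0,0,0]],
])

```text
clock: 8.95
position: [0.5028, 0.3431, 0.056]
ee_rot: [0.5, 0.5, 0.499, -0.5]
contact_force: [-2.9, -1.3, 7.3]
width: 0.045
```

Call:
play_rows([
  [[0.27,0,0,0,0],[0.27,0,0,0,0],[0.27,0,0,0,0],[0.27,-0.02,0,0,0],[0.27,-0.06,0,0,0],[0.27,-0.11,0,0,0],[0.27,-0.16,0,0,0],[0.27,-0.19,0,0,0],[0.27,-0.19,0,0,0],[0.27,-0.19,0,0,0]],
])

```text
clock: 9.95
position: [0.5027, 0.3434, 0.2463]
ee_rot: [0.5, 0.5, 0.499, -0.5]
contact_force: [0.2, 0.2, -0.7]
width: 0.0622
```

```bash
python3 look.py f wrist >/dev/null; python3 packs.py f_wrist 0.066 0.084; python3 packs.py f_wrist ; python3 go.py 0.566 -0.017 0.24 28
```

```text
px 322.0 213.0 c [503.5 344.5] [62.6 46.5] xaxis -0.38 z 0.0774 col [57. 56. 57.] tool yz mm [ 0.3 -1.3]
tcp [0.5027 0.3434 0.2463] jaw -0.04
px 429.0 219.0 c [596.3 291.7] [311.9 270.6] xaxis -0.09 z 0.0461 col [212. 214. 220.] tool yz mm [93.2 51.4]
tcp [0.5027 0.3434 0.2463] jaw -0.04
clock 10.0 tcp [0.502  0.343  0.2448] q [ 4.860e-01  3.200e-01  1.407e+00 -1.000e-03  1.416e+00  4.870e-01] F [ 0.6  0.3 -0.2] w 0.0624
R [[-0.001, 1.0, -0.001], [-0.002, -0.001, -1.0], [-1.0, -0.001, 0.002]]
jaw deg -0.05 toolz deg -90.05
shift mm [  5.5  64.3 359.9]
turn -28.05 q1 chg -36.1
turn 151.95 q1 chg -36.1
```

View pics/f_wrist.png

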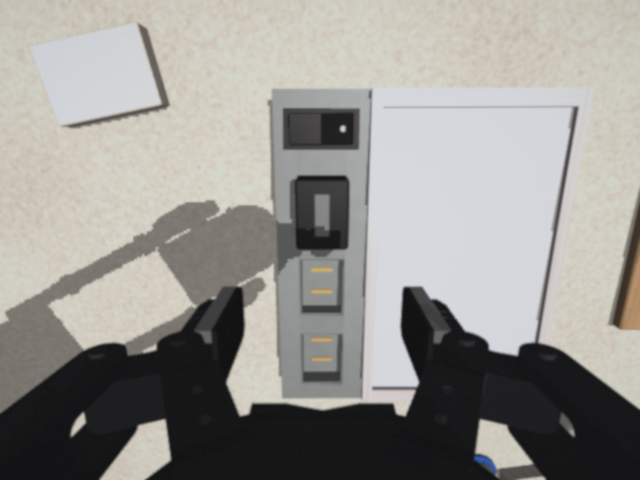

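Call:
play_rows([
  [[0.18,0.005,0.064,0.36,-28],[0.18,0.005,0.064,0.36,-28],[0.18,0.005,0.064,0.36,-28],[0.18,0.005,0.064,0.36,-28],[0.18,0.005,0.064,0.36,-28],[0.18,0.005,0.064,0.36,-28],[0.18,0.005,0.064,0.36,-28],[0.18,0.005,0.064,0.36,-28],[0.18,0.005,0.064,0.36,-28],[0.18,0.005,0.064,0.36,-28],[0.18,0.005,0.064,0.36,-28]],
])

```text
clock: 11.1
position: [0.565, -0.0159, 0.2394]
ee_rot: [0.605, 0.363, 0.607, -0.365]
contact_force: [-0.2, -0.4, 0.5]
width: 0.0701
```

```bash
python3 look.py g wrist >/dev/null; python3 packs.py g_wrist ; python3 go.py
```

```text
px 525.0 50.0 c [613.5 189.5] [236.2 109.3] xaxis -89.82 z 0.0461 col [213. 215. 221.] tool yz mm [ 140.1 -158.4]
px 325.0 212.0 c [568.  -16.7] [46.2 61.4] xaxis 28.02 z 0.0504 col [63. 61. 62.] tool yz mm [3.  2.3]
px 574.0 229.0 c [777.9  75.8] [38.6 57.2] xaxis 7.59 z 0.0496 col [124. 125. 121.] tool yz mm [231.9  19.2]
px 333.0 384.0 c [ 661.3 -171.9] [47.9 65. ] xaxis 55.37 z 0.0505 col [39. 38. 39.] tool yz mm [ 12.6 183.1]
tcp [ 0.565  -0.0159  0.2394] jaw 28.0
clock 11.15 tcp [ 0.5652 -0.0157  0.2398] q [-0.15   0.258  1.509 -0.002  1.377 -0.639] F [ 0.2 -0.2  0.2] w 0.07
R [[-0.002, 0.883, 0.47], [-0.001, 0.47, -0.883], [-1.0, -0.003, -0.0]]
jaw deg 28.04 toolz deg -61.96
```

View pics/g_wrist.png

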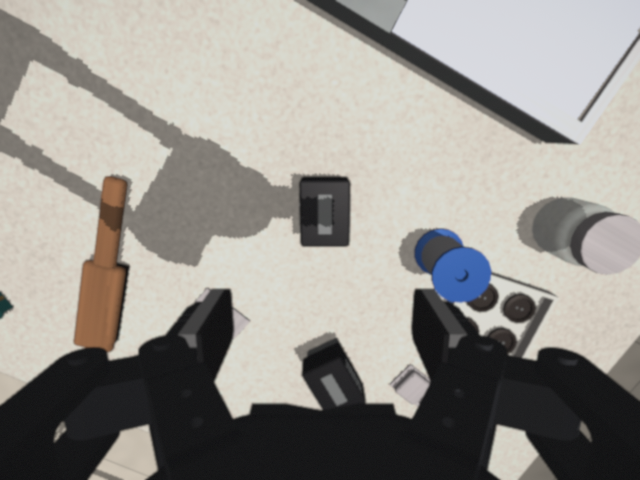

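Call:
play_rows([
  [[0.18,0.05,0.003,0.002,0],[0.18,0.1,0.003,0.002,0],[0.18,0.14,0.003,0.002,0],[0.18,0.17,0.003,0.002,0],[0.18,0.19,0.003,0.002,0],[0.18,0.204,0.003,0.002,0],[0.18,0.213,0.003,0.002,0],[0.18,0.213,0.003,0.002,0],[0.18,0.213,0.003,0.002,0]],
])

```text
clock: 12.05
position: [0.5687, -0.0157, 0.0273]
ee_rot: [0.606, 0.363, 0.607, -0.364]
contact_force: [1.1, -0.4, 0.2]
width: 0.0701
```

Call:
play_rows([
  [[0.7,0,0,0,0],[0.7,0,0,0,0],[0.7,0,0,0,0],[0.7,0,0,0,0],[0.7,0,0,0,0],[0.7,-0.02,0,0,0],[0.7,-0.06,0,0,0],[0.7,-0.1,0,0,0],[0.7,-0.14,0,0,0],[0.7,-0.14,0,0,0],[0.7,-0.14,0,0,0]],
])

```text
clock: 13.15
position: [0.5689, -0.0155, 0.1678]
ee_rot: [0.607, 0.363, 0.606, -0.364]
contact_force: [-0.2, -0.6, -4.5]
width: 0.0447
```

```bash
python3 look.py h wrist >/dev/null; python3 held.py h_wrist ; python3 go.py 0.5028 0.2632 0.17 0
```

```text
top at tool x -0.021845346159840084 n 16316
tool z lo,hi -31.043418492679034 30.49127288759384 len 61.534691380272875 centre -0.2760728025425969
tilt deg about z,y [-0.06039734 -0.38316672]
clock 13.2 tcp [ 0.5678 -0.0154  0.1663] q [-1.490e-01  3.110e-01  1.622e+00 -1.000e-03  1.212e+00 -6.380e-01] F [-0.4  0.3 -3.2] w 0.0447
R [[-0.003, 0.882, 0.471], [-0.001, 0.471, -0.882], [-1.0, -0.003, -0.001]]
jaw deg 28.08 toolz deg -61.92
shift mm [  -3.7   73.8 -276.4]
turn 28.08 q1 chg 29.2
turn -151.92 q1 chg 29.2
```

```bash
python3 go.py 0.5028 0.265 0.17 0|grep shift
```

```text
shift mm [  -3.7   74.6 -278. ]
```

Call:
play_rows([
  [[0.7,-0.004,0.075,-0.278,28],[0.7,-0.004,0.075,-0.278,28],[0.7,-0.004,0.075,-0.278,28],[0.7,-0.004,0.075,-0.278,28],[0.7,-0.004,0.075,-0.278,28],[0.7,-0.004,0.075,-0.278,28],[0.7,-0.004,0.075,-0.278,28],[0.7,-0.004,0.075,-0.278,28],[0.7,-0.004,0.075,-0.278,28],[0.7,-0.004,0.075,-0.278,28]],
])

```text
clock: 14.2
position: [0.503, 0.2638, 0.1694]
ee_rot: [-0.499, -0.498, -0.501, 0.502]
contact_force: [0.2, -0.5, -3.8]
width: 0.0446
```

```bash
python3 look.py i wrist >/dev/null; python3 held.py i_wrist; python3 sock.py i_wrist 200 450 20 330;python3 go.py 0.5028 0.265 0.079 0; 
```

```text
top at tool x -0.021843970227245976 n 16312
tool z lo,hi -31.350404819597866 30.203494984457965 len 61.55389980405583 centre -0.5734549175699506
tilt deg about z,y [-0.10351843 -0.35045564]
hole px 322.2 206.9 294 350 189 225 [502.9 279.6] [40.3 26.3] 0.02
clock 14.25 tcp [0.5033 0.2638 0.1697] q [0.36  0.309 1.615 0.    1.222 0.361] F [-0.9 -0.8 -2.9] w 0.0445
R [[-0.005, 1.0, -0.0], [-0.002, -0.0, -1.0], [-1.0, -0.005, 0.002]]
jaw deg -0.03 toolz deg -90.03
shift mm [90.7 -0.  -1.4]
turn -0.03 q1 chg 0.1
turn 179.97 q1 chg 0.1
```

Call:
play_rows([
  [[0.7,0.03,0,-0.0008,0],[0.7,0.06,0,-0.0008,0],[0.7,0.08,0,-0.0008,0],[0.7,0.09,0,-0.0008,0],[0.7,0.09,0,-0.0008,0],[0.7,0.09,0,-0.0008,0],[0.7,0.09,0,-0.0008,0],[0.7,0.09,0,-0.0008,0]],
])

```text
clock: 15.05
position: [0.5037, 0.2647, 0.0809]
ee_rot: [-0.499, -0.499, -0.5, 0.501]
contact_force: [-0.1, 0.3, -2.6]
width: 0.0444
```

```bash
python3 go.py 0.5028 0.2646 0.0555 0
```

```text
clock 15.05 tcp [0.5037 0.2647 0.0809] q [0.361 0.391 1.736 0.    1.017 0.362] F [-0.1  0.3 -2.6] w 0.0444
R [[-0.002, 1.0, -0.001], [-0.001, -0.001, -1.0], [-1.0, -0.002, 0.001]]
jaw deg -0.03 toolz deg -90.03
shift mm [25.4 -0.8  0.1]
turn -0.03 q1 chg 0.0
turn 179.97 q1 chg 0.0
```

Call:
play_rows([
  [[0.7,0.003,-0.0004,0,0],[0.7,0.006,-0.0004,0,0],[0.7,0.009,-0.0004,0,0],[0.7,0.012,-0.0004,0,0],[0.7,0.013,-0.0004,0,0]],
])

```text
clock: 15.55
position: [0.5029, 0.2646, 0.0673]
ee_rot: [-0.499, -0.499, -0.5, 0.501]
contact_force: [-0.9, 0.8, -3.8]
width: 0.0448
```

Call:
play_rows([
  [[0.7,0.003,0,0,0],[0.7,0.006,0,0,0],[0.7,0.009,0,0,0],[0.7,0.012,0,0,0],[0.7,0.0135,0,0,0],[0.7,0.0135,0,0,0]],
])

```text
clock: 16.15
position: [0.5028, 0.2646, 0.0557]
ee_rot: [-0.499, -0.499, -0.5, 0.501]
contact_force: [-4.0, -1.0, 8.8]
width: 0.0446
```

Call:
play_rows([
  [[0.27,0,0,0,0],[0.27,0,0,0,0],[0.27,0,0,0,0],[0.27,-0.02,0,0,0],[0.27,-0.06,0,0,0],[0.27,-0.11,0,0,0],[0.27,-0.16,0,0,0],[0.27,-0.19,0,0,0],[0.27,-0.19,0,0,0],[0.27,-0.19,0,0,0]],
])

```text
clock: 17.15
position: [0.5034, 0.2648, 0.2459]
ee_rot: [-0.5, -0.5, -0.5, 0.501]
contact_force: [0.1, -0.3, -1.1]
width: 0.0624
```

```bash
python3 look.py j wrist >/dev/null; python3 packs.py j_wrist 0.066 0.084; python3 sock.py j_wrist 250 400 20 400; python3 go.py 0.661 -0.172 0.24 55.4
```

```text
px 322.0 116.0 c [503.5 344. ] [61.2 46.7] xaxis -0.06 z 0.0774 col [69. 67. 68.] tool yz mm [  0.5 -79.4]
px 322.0 214.0 c [503.5 264.7] [61.6 46.6] xaxis -0.04 z 0.0775 col [56. 55. 56.] tool yz mm [ 0.5 -0.1]
px 625.0 387.0 c [795.4  96.3] [19.1 54.9] xaxis 53.2 z 0.0756 col [173. 165. 165.] tool yz mm [292.5 168.2]
px 509.0 463.0 c [696.9   3.6] [40.2 53.1] xaxis 49.99 z 0.0708 col [ 48.  84. 155.] tool yz mm [194.  260.9]
tcp [0.5034 0.2648 0.2459] jaw -0.03
hole px 321.7 287.3 301 342 261 314 [502.6 185.5] [56.3 40. ] 89.38
clock 17.2 tcp [0.5027 0.2645 0.2446] q [0.362 0.261 1.493 0.    1.392 0.362] F [0.  0.2 0.1] w 0.0623
R [[-0.004, 1.0, -0.0], [-0.002, -0.0, -1.0], [-1.0, -0.004, 0.002]]
jaw deg -0.02 toolz deg -90.02
shift mm [  4.6 158.5 436.4]
turn -55.42 q1 chg -42.3
turn 124.58 q1 chg -42.3
```

Both home (tops at 77 mm). Third pack.

Call:
play_rows([
  [[0.18,0.005,0.158,0.436,-55.4],[0.18,0.005,0.158,0.436,-55.4],[0.18,0.005,0.158,0.436,-55.4],[0.18,0.005,0.158,0.436,-55.4],[0.18,0.005,0.158,0.436,-55.4],[0.18,0.005,0.158,0.436,-55.4],[0.18,0.005,0.158,0.436,-55.4],[0.18,0.005,0.158,0.436,-55.4],[0.18,0.005,0.158,0.436,-55.4],[0.18,0.005,0.158,0.436,-55.4],[0.18,0.005,0.158,0.436,-55.4],[0.18,0.005,0.158,0.436,-55.4]],
])

```text
clock: 18.4
position: [0.6595, -0.1718, 0.2366]
ee_rot: [0.672, 0.21, 0.678, -0.212]
contact_force: [-0.3, -0.3, 0.3]
width: 0.0698
```

```bash
python3 look.py k wrist >/dev/null; python3 packs.py k_wrist ; python3 go.py
```

```text
px 624.0 176.0 c [783.2  58.4] [24.8 56.6] xaxis 67.45 z 0.0495 col [131. 132. 128.] tool yz mm [260.7 -27.6]
px 322.0 215.0 c [ 662.2 -173.8] [46.6 61. ] xaxis 55.33 z 0.0504 col [71. 69. 70.] tool yz mm [0.9 5.2]
tcp [ 0.6595 -0.1718  0.2366] jaw 55.28
clock 18.45 tcp [ 0.6595 -0.1708  0.2374] q [-0.354  0.44   1.236 -0.002  1.473 -1.32 ] F [1.3 0.6 0.4] w 0.07
R [[-0.008, 0.568, 0.823], [0.001, 0.823, -0.568], [-1.0, -0.004, -0.007]]
jaw deg 55.36 toolz deg -34.64
```

View pics/k_wrist.png

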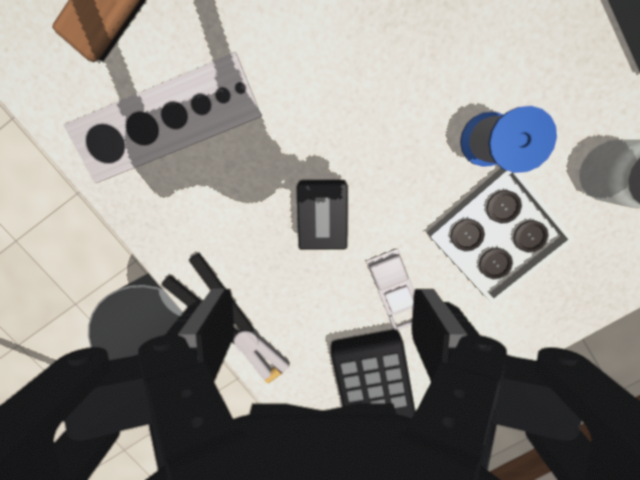

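```bash
python3 go.py 0.6622 -0.1735 0.0275 55.3
```

```text
clock 18.45 tcp [ 0.6595 -0.1708  0.2374] q [-0.354  0.44   1.236 -0.002  1.473 -1.32 ] F [1.3 0.6 0.4] w 0.07
R [[-0.008, 0.568, 0.823], [0.001, 0.823, -0.568], [-1.0, -0.004, -0.007]]
jaw deg 55.36 toolz deg -34.64
shift mm [2.099e+02 2.000e-01 5.200e+00]
turn 0.06 q1 chg -0.2
turn -179.94 q1 chg -0.2
```

Call:
play_rows([
  [[0.18,0.05,0.0005,0.005,0],[0.18,0.1,0.0005,0.005,0],[0.18,0.14,0.0005,0.005,0],[0.18,0.17,0.0005,0.005,0],[0.18,0.19,0.0005,0.005,0],[0.18,0.202,0.0005,0.005,0],[0.18,0.21,0.0005,0.005,0],[0.18,0.21,0.0005,0.005,0],[0.18,0.21,0.0005,0.005,0]],
])

```text
clock: 19.35
position: [0.663, -0.173, 0.0285]
ee_rot: [0.673, 0.21, 0.677, -0.211]
contact_force: [0.2, 1.1, 0.4]
width: 0.0697
```

Call:
play_rows([
  [[0.7,0,0,0,0],[0.7,0,0,0,0],[0.7,0,0,0,0],[0.7,0,0,0,0],[0.7,0,0,0,0],[0.7,-0.02,0,0,0],[0.7,-0.06,0,0,0],[0.7,-0.1,0,0,0],[0.7,-0.14,0,0,0],[0.7,-0.14,0,0,0],[0.7,-0.14,0,0,0]],
])

```text
clock: 20.45
position: [0.6638, -0.1729, 0.169]
ee_rot: [0.673, 0.21, 0.677, -0.211]
contact_force: [-0.7, -0.3, -3.5]
width: 0.0443
```

```bash
python3 look.py l wrist >/dev/null; python3 held.py l_wrist ; python3 go.py 0.503 0.185 0.17 0
```

```text
top at tool x -0.02008339694262893 n 15876
tool z lo,hi -32.56161489101848 28.593879039443294 len 61.15549393046177 centre -1.9838679257875924
tilt deg about z,y [-0.0617955 -0.5601364]
clock 20.5 tcp [ 0.6627 -0.1725  0.1671] q [-0.355  0.482  1.34  -0.002  1.328 -1.321] F [-0.6  0.4 -4.3] w 0.0448
R [[-0.009, 0.568, 0.823], [0.001, 0.823, -0.568], [-1.0, -0.004, -0.008]]
jaw deg 55.38 toolz deg -34.62
shift mm [  -1.   203.5 -334.6]
turn 55.38 q1 chg 34.8
turn -124.62 q1 chg 34.8
```

Call:
play_rows([
  [[0.7,-0.002,0.202,-0.334,55.4],[0.7,-0.002,0.202,-0.334,55.4],[0.7,-0.002,0.202,-0.334,55.4],[0.7,-0.002,0.202,-0.334,55.4],[0.7,-0.002,0.202,-0.334,55.4],[0.7,-0.002,0.202,-0.334,55.4],[0.7,-0.002,0.202,-0.334,55.4],[0.7,-0.002,0.202,-0.334,55.4],[0.7,-0.002,0.202,-0.334,55.4],[0.7,-0.002,0.202,-0.334,55.4],[0.7,-0.002,0.202,-0.334,55.4],[0.7,-0.002,0.202,-0.334,55.4]],
])

```text
clock: 21.7
position: [0.503, 0.1822, 0.1702]
ee_rot: [-0.497, -0.498, -0.502, 0.503]
contact_force: [0.9, -0.1, -2.6]
width: 0.0446
```

```bash
python3 look.py m wrist >/dev/null; python3 held.py m_wrist; python3 sock.py m_wrist 200 450 20 330;python3 go.py 0.5028 0.1834 0.08 0; 
```

```text
top at tool x -0.02013459563536427 n 15895
tool z lo,hi -33.26997771681877 27.989840163075193 len 61.259817879893966 centre -2.6400687768717894
tilt deg about z,y [-0.0458546  -0.56227818]
hole px 323.0 204.0 296 351 187 221 [503.1 200.4] [24.8 40.1] 89.93
clock 21.75 tcp [0.5031 0.1822 0.1704] q [0.215 0.263 1.681 0.003 1.207 0.217] F [ 1.1 -0.6 -3.5] w 0.0446
R [[-0.01, 1.0, -0.002], [0.001, -0.002, -1.0], [-1.0, -0.01, -0.001]]
jaw deg -0.13 toolz deg -90.13
shift mm [90.4  0.6 -1.2]
turn -0.13 q1 chg 0.1
turn 179.87 q1 chg 0.1
```

Call:
play_rows([
  [[0.7,0.03,0.0004,-0.0007,0],[0.7,0.06,0.0004,-0.0007,0],[0.7,0.08,0.0006,-0.0007,0],[0.7,0.088,0.0006,-0.0007,0],[0.7,0.088,0.0006,-0.0007,0],[0.7,0.088,0.0006,-0.0007,0],[0.7,0.088,0.0006,-0.0007,0],[0.7,0.088,0.0006,-0.0007,0]],
])

```text
clock: 22.55
position: [0.5037, 0.1831, 0.0835]
ee_rot: [-0.497, -0.499, -0.502, 0.502]
contact_force: [0.3, -0.3, -3.3]
width: 0.045
```

```bash
python3 go.py 0.5028 0.1830 0.057 0
```

```text
clock 22.55 tcp [0.5037 0.1831 0.0835] q [0.217 0.347 1.802 0.003 0.999 0.217] F [ 0.3 -0.3 -3.3] w 0.045
R [[-0.007, 1.0, -0.002], [0.001, -0.002, -1.0], [-1.0, -0.007, -0.001]]
jaw deg -0.13 toolz deg -90.13
shift mm [26.5 -0.7  0.1]
turn -0.13 q1 chg 0.0
turn 179.87 q1 chg 0.0
```

Call:
play_rows([
  [[0.7,0.003,-0.0004,0,0],[0.7,0.006,-0.0004,0,0],[0.7,0.009,-0.0004,0,0],[0.7,0.012,-0.0004,0,0],[0.7,0.013,-0.0004,0,0]],
])

```text
clock: 23.05
position: [0.5028, 0.1831, 0.07]
ee_rot: [-0.497, -0.499, -0.502, 0.502]
contact_force: [-0.7, 0.0, -2.8]
width: 0.0448
```

Call:
play_rows([
  [[0.7,0.003,0,0,0],[0.7,0.006,0,0,0],[0.7,0.009,0,0,0],[0.7,0.012,0,0,0],[0.7,0.014,0,0,0],[0.7,0.0145,0,0,0],[0.7,0.0145,0,0,0]],
])

```text
clock: 23.75
position: [0.5027, 0.183, 0.0574]
ee_rot: [-0.497, -0.499, -0.502, 0.502]
contact_force: [-3.7, -1.0, 11.1]
width: 0.0448
```

Call:
play_rows([
  [[0.27,0,0,0,0],[0.27,0,0,0,0],[0.27,0,0,0,0],[0.27,-0.02,0,0,0],[0.27,-0.06,0,0,0],[0.27,-0.11,0,0,0],[0.27,-0.16,0,0,0],[0.27,-0.16,-0.02,-0.05,0],[0.27,-0.16,-0.02,-0.1,0],[0.27,-0.16,-0.02,-0.12,0],[0.27,-0.16,-0.02,-0.12,0],[0.27,-0.16,-0.02,-0.12,0]],
])

```text
clock: 24.95
position: [0.4839, 0.3029, 0.2171]
ee_rot: [-0.498, -0.498, -0.502, 0.502]
contact_force: [-0.8, 0.8, -0.2]
width: 0.0623
```

```bash
python3 look.py n wrist >/dev/null; python3 packs.py n_wrist 0.066 0.084; python3 go.py; python3 - <<'E'
from h import *
v=load('n_wrist');P=cloud(v)
cv2.imwrite('pics/crop3.png',cv2.resize(v['im'][:,240:420,::-1],None,fx=2.5,fy=1.25,interpolation=cv2.INTER_CUBIC))
E
```

```text
px 349.0 168.0 c [503.5 344. ] [61.3 46.7] xaxis -0.02 z 0.0774 col [73. 71. 72.] tool yz mm [ 21.3 -41.2]
px 348.0 268.0 c [503.7 265.5] [64.  46.3] xaxis -0.16 z 0.0775 col [47. 46. 48.] tool yz mm [21.7 37.3]
px 346.0 354.0 c [503.4 186.5] [46.4 66.9] xaxis 0.17 z 0.0775 col [40. 39. 41.] tool yz mm [ 21.4 116.3]
tcp [0.4839 0.3029 0.2171] jaw -0.05
clock 25.0 tcp [0.484  0.3022 0.2172] q [0.434 0.281 1.533 0.003 1.335 0.435] F [-0.1  0.2  0. ] w 0.0624
R [[-0.008, 1.0, -0.002], [-0.0, -0.002, -1.0], [-1.0, -0.008, 0.0]]
jaw deg -0.12 toolz deg -90.12
```

View pics/n_wrist.png

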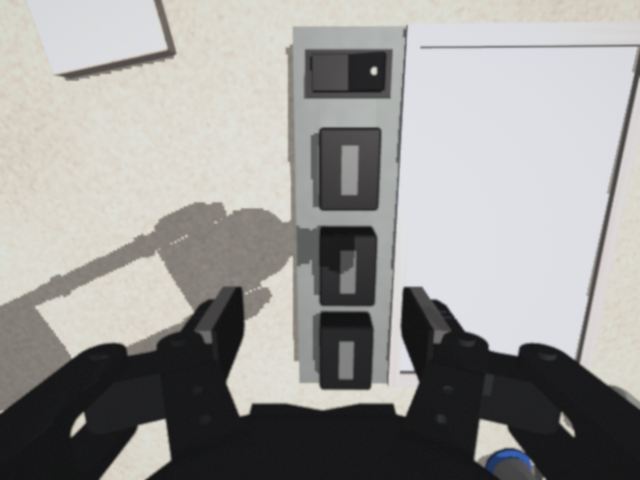

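```bash
python3 - <<'E'
from h import *
v=load('n_wrist');P=cloud(v)
im=v['im'].astype(int).max(2)
print(toplane(v,[(367,72),(389,72),(348,53),(348,91),(308,72),(348,72)],0.056).round(4))
print(P[72,305:395:6].round(4).tolist())
print(P[60:90:6,367].round(3).tolist())
E
python3 go.py 0.517 0.426 0.11 0
```

```text
[[0.5166 0.4141 0.056 ]
 [0.533  0.414  0.056 ]
 [0.5022 0.427  0.056 ]
 [0.5027 0.4009 0.056 ]
 [0.4726 0.4142 0.056 ]
 [0.5025 0.4142 0.056 ]]
[[0.4698, 0.4159, 0.0446], [0.4746, 0.4153, 0.0487], [0.4793, 0.4149, 0.0514], [0.4838, 0.4147, 0.0522], [0.4883, 0.4146, 0.053], [0.4929, 0.4148, 0.0518], [0.4974, 0.4146, 0.0532], [0.5019, 0.4148, 0.0516], [0.5063, 0.4143, 0.0547], [0.5107, 0.4142, 0.0556], [0.5151, 0.4141, 0.056], [0.5192, 0.4136, 0.0595], [0.5235, 0.4135, 0.0601], [0.5276, 0.4132, 0.0622], [0.5342, 0.4151, 0.0483]]
[[0.516, 0.422, 0.058], [0.516, 0.418, 0.058], [0.516, 0.414, 0.059], [0.517, 0.41, 0.057], [0.517, 0.406, 0.058]]
clock 25.0 tcp [0.484  0.3022 0.2172] q [0.434 0.281 1.533 0.003 1.335 0.435] F [-0.1  0.2  0. ] w 0.0624
R [[-0.008, 1.0, -0.002], [-0.0, -0.002, -1.0], [-1.0, -0.008, 0.0]]
jaw deg -0.12 toolz deg -90.12
shift mm [ 106.9   33.7 -123.8]
turn -0.12 q1 chg 7.5
turn 179.88 q1 chg 7.5
```

```bash
python3 go.py 0.520 0.415 0.11 90
```

```text
clock 25.0 tcp [0.484  0.3022 0.2172] q [0.434 0.281 1.533 0.003 1.335 0.435] F [-0.1  0.2  0. ] w 0.0624
R [[-0.008, 1.0, -0.002], [-0.0, -0.002, -1.0], [-1.0, -0.008, 0.0]]
jaw deg -0.12 toolz deg -90.12
shift mm [ 106.8   36.7 -112.8]
turn 89.88 q1 chg 6.6
turn -90.12 q1 chg 6.6
```

Call:
play_rows([
  [[1,0,0.037,-0.113,-90],[1,0,0.037,-0.113,-90],[1,0,0.037,-0.113,-90],[1,0,0.037,-0.113,-90],[1,0.05,0.037,-0.113,-90],[1,0.107,0.037,-0.113,-90],[1,0.107,0.037,-0.113,-90],[1,0.107,0.037,-0.113,-90],[1,0.107,0.037,-0.113,-90],[1,0.107,0.037,-0.113,-90],[1,0.107,0.037,-0.113,-90],[1,0.107,0.037,-0.113,-90]],
])

```text
clock: 26.2
position: [0.5208, 0.4135, 0.1097]
ee_rot: [0.704, 0.001, 0.71, -0.002]
contact_force: [-0.0, 0.4, -0.3]
width: 0.0
```

```bash
python3 go.py 0.520 0.415 0.06 90
```

```text
clock 26.2 tcp [0.5208 0.4135 0.1097] q [ 0.564  0.494  1.471  0.004  1.185 -1.004] F [-0.   0.4 -0.3] w 0.0
R [[-0.009, 0.004, 1.0], [-0.001, 1.0, -0.004], [-1.0, -0.001, -0.009]]
jaw deg 89.77 toolz deg -0.23
shift mm [49.7  1.6 -0.4]
turn -0.23 q1 chg 0.1
turn 179.77 q1 chg 0.1
```

Call:
play_rows([
  [[1,0.03,0.001,0,0],[1,0.045,0.001,0,0],[1,0.049,0.001,0,0],[1,0.052,0.001,0,0],[1,0.054,0.001,0,0],[1,0.056,0.001,0,0],[1,0.057,0.001,0,0],[1,0.058,0.001,0,0]],
])

```text
clock: 27.0
position: [0.5212, 0.415, 0.0524]
ee_rot: [0.705, 0.002, 0.709, -0.001]
contact_force: [3.5, -1.2, 2.9]
width: 0.0
```

Call:
play_rows([
  [[1,0.001,0,0,0],[1,0.001,0,0,0]],
])

```text
clock: 27.2
position: [0.5213, 0.415, 0.052]
ee_rot: [0.705, 0.002, 0.709, -0.001]
contact_force: [1.1, -1.6, 4.8]
width: 0.0002
```

Call:
play_rows([
  [[1,0.001,0,0,0],[1,0.002,0,0,0],[1,0.0025,0,0,0]],
])

```text
clock: 27.5
position: [0.5213, 0.4151, 0.0519]
ee_rot: [0.705, 0.002, 0.709, -0.001]
contact_force: [-2.0, -3.0, 15.6]
width: 0.0001
```

Hard stop reached (force climbs, no travel). Lift and look.

Call:
play_rows([
  [[1,-0.03,0,0,0],[1,-0.08,0,0,0],[1,-0.13,0,-0.05,0],[1,-0.16,0,-0.08,0],[1,-0.16,0,-0.08,0],[1,-0.16,0,-0.08,0]],
])

```text
clock: 28.1
position: [0.4409, 0.4162, 0.2141]
ee_rot: [0.706, 0.002, 0.708, 0.001]
contact_force: [-0.5, 0.4, -0.7]
width: 0.0002
```

```bash
python3 look.py o wrist top >/dev/null; python3 - <<'E'
from h import *
v=load('o_wrist');P=cloud(v)
m=(abs(P[...,1]-0.415)<0.008)
for x in np.arange(0.472,0.54,0.005):
    k=m&(abs(P[...,0]-x)<0.002)
    print(x.round(3),np.median(P[k][:,2]).round(4) if k.any() else None)
E
```

```text
0.472 0.048
0.477 0.0574
0.482 0.0608
0.487 0.0588
0.492 0.0569
0.497 0.055
0.502 None
0.507 None
0.512 None
0.517 None
0.522 None
0.527 None
0.532 None
0.537 None
```

View pics/o_wrist.png

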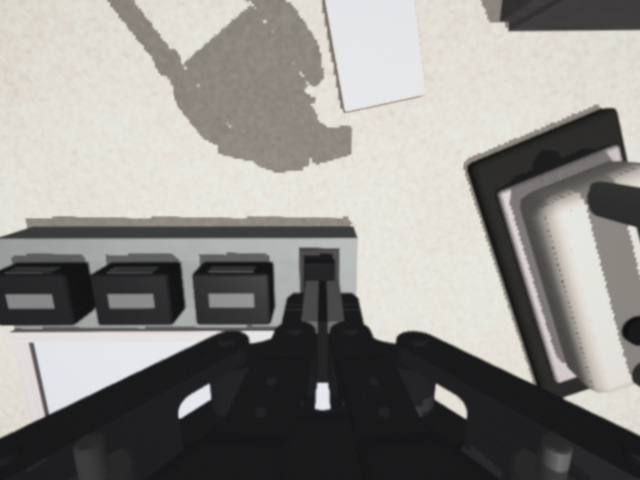

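View pics/o_top.png

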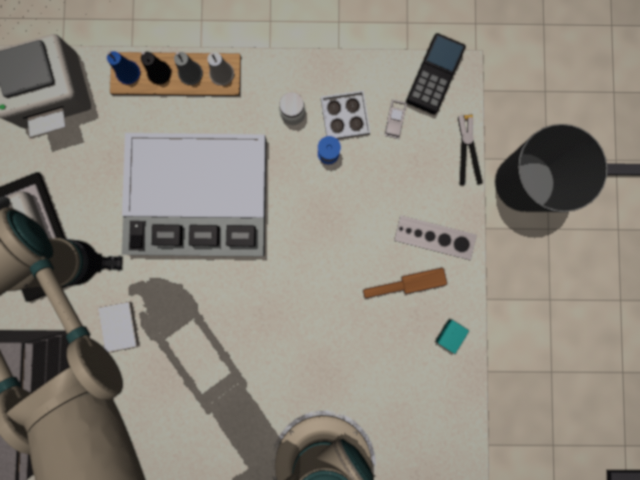

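```bash
python3 go.py 0.505 -0.2 0.25 -14
```

```text
clock 28.2 tcp [0.442  0.4152 0.2109] q [ 0.637  0.337  1.466  0.004  1.344 -0.931] F [ 0.2 -0.  -0.7] w 0.0
R [[-0.006, 0.003, 1.0], [-0.0, 1.0, -0.003], [-1.0, -0.0, -0.006]]
jaw deg 89.82 toolz deg -0.18
shift mm [ -39.3 -615.    64.7]
turn -76.18 q1 chg -64.8
turn 103.82 q1 chg -64.8
```

Call:
play_rows([
  [[0.5,-0.039,-0.615,0.065,103.8],[0.5,-0.039,-0.615,0.065,103.8],[0.5,-0.039,-0.615,0.065,103.8],[0.5,-0.039,-0.615,0.065,103.8],[0.5,-0.039,-0.615,0.065,103.8],[0.5,-0.039,-0.615,0.065,103.8],[0.5,-0.039,-0.615,0.065,103.8],[0.5,-0.039,-0.615,0.065,103.8],[0.5,-0.039,-0.615,0.065,103.8],[0.5,-0.039,-0.615,0.065,103.8],[0.5,-0.039,-0.615,0.065,103.8],[0.5,-0.039,-0.615,0.065,103.8]],
])

```text
clock: 29.4
position: [0.503, -0.1834, 0.246]
ee_rot: [-0.434, -0.554, -0.439, 0.559]
contact_force: [1.6, -0.8, -0.2]
width: 0.0427
```

```bash
python3 go.py 0.505 -0.2 0.25 -14
```

```text
clock 29.4 tcp [ 0.503  -0.1834  0.246 ] q [-0.478  0.213  1.555 -0.003  1.383 -0.237] F [ 1.6 -0.8 -0.2] w 0.0427
R [[-0.01, 0.971, -0.238], [0.002, -0.238, -0.971], [-1.0, -0.01, 0.001]]
jaw deg -13.78 toolz deg -103.78
shift mm [-4.   5.8 15.6]
turn 0.22 q1 chg -1.6
turn -179.78 q1 chg -1.6
```

Call:
play_rows([
  [[0.5,0,0,0,0],[0.5,0,0,0,0]],
])

```text
clock: 29.6
position: [0.5026, -0.1853, 0.2431]
ee_rot: [-0.431, -0.554, -0.44, 0.56]
contact_force: [-0.1, 0.6, 0.0]
width: 0.0428
```

```bash
python3 look.py p wrist >/dev/null; python3 go.py
```

```text
clock 29.65 tcp [ 0.5025 -0.1838  0.2436] q [-0.479  0.217  1.556 -0.002  1.383 -0.237] F [ 0.2  1.  -0.5] w 0.0425
R [[-0.014, 0.971, -0.239], [0.005, -0.239, -0.971], [-1.0, -0.014, -0.001]]
jaw deg -13.85 toolz deg -103.85
```

View pics/p_wrist.png

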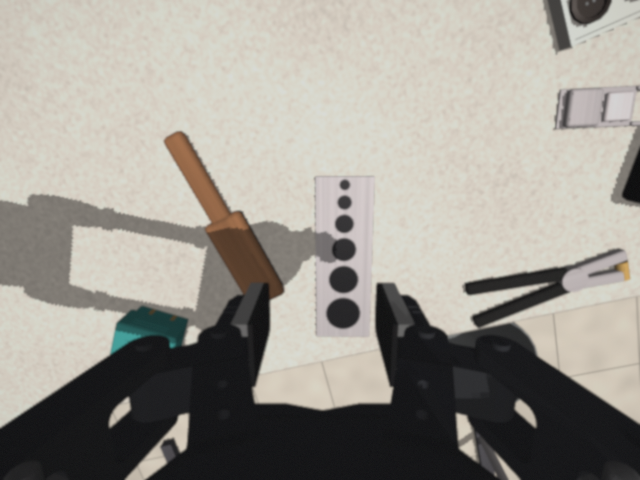

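```bash
python3 - <<'E'
from h import *
v=load('p_wrist')
w,x,y,z=v['rot'];T=Ro.from_quat([x,y,z,w]).as_matrix()
c=toplane(v,[(316,177),(374,177.5),(316,336),(370,336)],0.004);print(c.round(4)); 
print(np.linalg.norm(c[0]-c[1]),np.linalg.norm(c[2]-c[3]),np.linalg.norm(c[0]-c[2]),np.linalg.norm(c[1]-c[3]))
ax=(c[2]+c[3]-c[0]-c[1])[:2];print('axis',np.degrees(np.arctan2(ax[1],ax[0])))
print('tail',(c[0]+c[1])/2,'end',(c[2]+c[3])/2)
# circles
g=v['im'].max(2);m=np.zeros_like(g);m[178:332,318:370]=g[178:332,318:370]<70
for k in comps(m,20):
    yy,xx=np.nonzero(k);print(xx.mean().round(1),yy.mean().round(1),toplane(v,[(xx.mean(),yy.mean())],0.004).round(4)[0])
e=toplane(v,[(323,363),(560,312),(620,300)],0);print('edge',e.round(4))
E
python3 go.py
```

```text
[[ 0.4996 -0.1586  0.004 ]
 [ 0.5561 -0.1731  0.004 ]
 [ 0.4556 -0.332   0.004 ]
 [ 0.5149 -0.3462  0.004 ]]
0.05834573114613625 0.061011569724347424 0.1789182519072293 0.17798404791671266
axis -103.8213103030784
tail [ 0.52786885 -0.16581363  0.004     ] end [ 0.48523901 -0.33909297  0.004     ]
344.4 184.5 [ 0.5257 -0.1727  0.004 ]
344.0 202.1 [ 0.5212 -0.1902  0.004 ]
343.8 223.5 [ 0.5159 -0.2121  0.004 ]
342.9 249.2 [ 0.5086 -0.2391  0.004 ]
343.0 279.2 [ 0.5009 -0.2723  0.004 ]
342.7 312.9 [ 0.4914 -0.3112  0.004 ]
edge [[ 0.4542 -0.3702  0.    ]
 [ 0.725  -0.3681  0.    ]
 [ 0.7886 -0.3685  0.    ]]
clock 29.65 tcp [ 0.5025 -0.1838  0.2436] q [-0.479  0.217  1.556 -0.002  1.383 -0.237] F [ 0.2  1.  -0.5] w 0.0425
R [[-0.014, 0.971, -0.239], [0.005, -0.239, -0.971], [-1.0, -0.014, -0.001]]
jaw deg -13.85 toolz deg -103.85
```

```bash
python3 go.py 0.5323 -0.1466 0.03 -13.8
```

```text
clock 29.65 tcp [ 0.5025 -0.1838  0.2436] q [-0.479  0.217  1.556 -0.002  1.383 -0.237] F [ 0.2  1.  -0.5] w 0.0425
R [[-0.014, 0.971, -0.239], [0.005, -0.239, -0.971], [-1.0, -0.014, -0.001]]
jaw deg -13.85 toolz deg -103.85
shift mm [213.4  23.1 -43. ]
turn -0.05 q1 chg 4.7
turn 179.95 q1 chg 4.7
```

Call:
play_rows([
  [[0.8,0,0.023,-0.045,0],[0.8,0.05,0.023,-0.045,0],[0.8,0.1,0.023,-0.045,0],[0.8,0.15,0.023,-0.045,0],[0.8,0.19,0.023,-0.045,0],[0.8,0.213,0.023,-0.045,0],[0.8,0.213,0.023,-0.045,0],[0.8,0.213,0.023,-0.045,0],[0.8,0.213,0.023,-0.045,0]],
])

```text
clock: 30.55
position: [0.534, -0.1445, 0.0319]
ee_rot: [-0.433, -0.554, -0.44, 0.559]
contact_force: [0.0, -0.3, -0.4]
width: 0.0174
```

```bash
python3 look.py q wrist >/dev/null; python3 go.py 0.5323 -0.1466 0.001 -13.8
```

```text
clock 30.6 tcp [ 0.5341 -0.1447  0.0321] q [-3.900e-01  4.320e-01  1.819e+00 -1.000e-03  9.010e-01 -1.480e-01] F [-0.2  0.4  0.5] w 0.0171
R [[-0.01, 0.971, -0.239], [0.003, -0.239, -0.971], [-1.0, -0.011, -0.001]]
jaw deg -13.8 toolz deg -103.8
shift mm [31.1 -1.   2.3]
turn 0.0 q1 chg -0.2
turn -180.0 q1 chg -0.2
```

View pics/q_wrist.png

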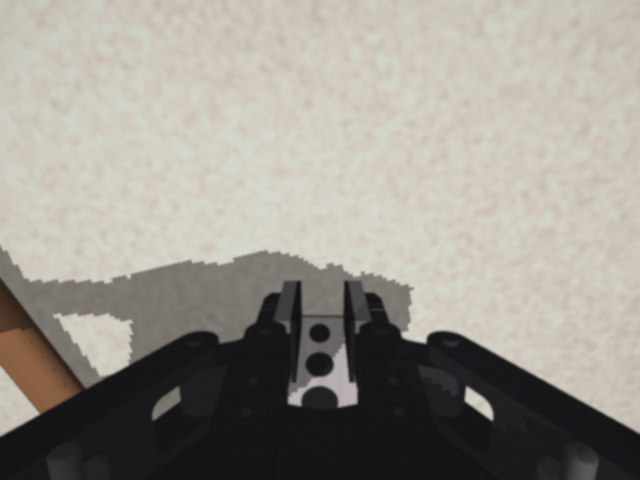

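```bash
python3 - <<'E'
from h import *
v=load('q_wrist');w,x,y,z=v['rot'];T=Ro.from_quat([x,y,z,w]).as_matrix()
P=toplane(v,[(322,317),(319.5,333),(319.5,364)],0.004);print(P.round(4),((P-v['pos'])@T*1000).round(1))
E
```

```text
[[ 0.5289 -0.1647  0.004 ]
 [ 0.5256 -0.1731  0.004 ]
 [ 0.5213 -0.1904  0.004 ]] [[27.9  0.2 20.9]
 [27.9 -1.1 29.8]
 [27.9 -1.2 47.6]]
```

Call:
play_rows([
  [[0.8,0.015,-0.001,0,0],[0.8,0.024,-0.001,0,0],[0.8,0.028,-0.001,0,0],[0.8,0.03,-0.001,0,0],[0.8,0.03,-0.001,0,0],[0.8,0.03,-0.001,0,0]],
])

```text
clock: 31.2
position: [0.5331, -0.1446, 0.0024]
ee_rot: [-0.433, -0.554, -0.439, 0.558]
contact_force: [0.1, 0.1, 0.2]
width: 0.0169
```

```bash
python3 go.py
```

```text
clock 31.2 tcp [ 0.5331 -0.1446  0.0024] q [-3.900e-01  4.700e-01  1.852e+00 -1.000e-03  8.300e-01 -1.490e-01] F [0.1 0.1 0.2] w 0.0169
R [[-0.01, 0.971, -0.239], [0.003, -0.239, -0.971], [-1.0, -0.01, -0.001]]
jaw deg -13.81 toolz deg -103.81
```

Call:
play_rows([
  [[0.8,0.0012,0,0,0],[0.8,0.0012,0,0.003,0],[0.8,0.0012,0,0.007,0],[0.8,0.0012,0,0.012,0],[0.8,0.0012,0,0.018,0],[0.8,0.0012,0,0.024,0],[0.8,0.0012,0,0.03,0],[0.8,0.0012,0,0.036,0],[0.8,0.0012,0,0.042,0],[0.8,0.0012,0,0.048,0],[0.8,0.0012,0,0.052,0],[0.8,0.0012,0,0.055,0]],
])

```text
clock: 32.4
position: [0.5199, -0.1984, 0.0012]
ee_rot: [-0.433, -0.555, -0.439, 0.559]
contact_force: [-0.4, 0.9, 0.8]
width: 0.017
```

```bash
python3 look.py r wrist top >/dev/null; python3 go.py
python3 - <<'E'
from h import *
v=load('r_wrist');w,x,y,z=v['rot'];T=Ro.from_quat([x,y,z,w]).as_matrix()
P=toplane(v,[(322,317),(319.5,333),(319.5,364)],0.004);print(P.round(4),((P-v['pos'])@T*1000).round(1))
i=cv2.imread('pics/r_top.png');j=cv2.imread('pics/r_wrist.png')
cv2.imwrite('pics/r2.png',np.hstack([cv2.resize(i[180:330,340:540],(400,300)),cv2.resize(j[240:480,160:480],(400,300))]))
E
```

```text
clock 32.5 tcp [ 0.5199 -0.1985  0.0012] q [-0.488  0.476  1.844 -0.003  0.832 -0.245] F [ 0.5  0.5 -0.6] w 0.0167
R [[-0.01, 0.971, -0.239], [0.003, -0.239, -0.971], [-1.0, -0.01, -0.0]]
jaw deg -13.82 toolz deg -103.82
[[ 0.5189 -0.2033  0.004 ]
 [ 0.5161 -0.2101  0.004 ]
 [ 0.5126 -0.2243  0.004 ]] [[-2.8  0.2  5. ]
 [-2.8 -0.9 12.3]
 [-2.8 -0.9 27. ]]
```

View pics/r2.png

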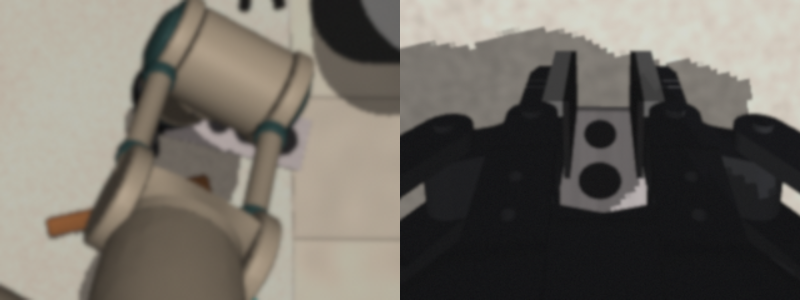

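Call:
play_rows([
  [[0.8,0,0,0.004,0],[0.8,0,0,0.009,0],[0.8,0,0,0.014,0],[0.8,0,0,0.019,0],[0.8,0,0,0.024,0],[0.8,0,0,0.029,0],[0.8,0,0,0.034,0],[0.8,0,0,0.039,0],[0.8,0,0,0.043,0],[0.8,0,0,0.045,0],[0.8,0,0,0.046,0],[0.8,0,0,0.046,0]],
])

```text
clock: 33.7
position: [0.5089, -0.2433, 0.0012]
ee_rot: [-0.433, -0.554, -0.439, 0.559]
contact_force: [-1.1, -0.1, 0.4]
width: 0.0172
```

Call:
play_rows([
  [[0.8,0,0,-0.01,0],[0.8,-0.04,0,-0.03,0],[0.8,-0.09,0,-0.05,0],[0.4,-0.14,0,-0.05,0],[0.2,-0.19,0,-0.05,0],[0.2,-0.24,0,-0.05,0],[0.2,-0.24,0,-0.05,0],[0.2,-0.24,0,-0.05,0],[0.2,-0.24,0,-0.05,0]],
])

```text
clock: 34.6
position: [0.5222, -0.1944, 0.2397]
ee_rot: [-0.433, -0.554, -0.44, 0.559]
contact_force: [-0.5, -0.3, -1.6]
width: 0.0684
```

```bash
python3 look.py s wrist top >/dev/null; python3 go.py
```

```text
clock 34.7 tcp [ 0.522  -0.1946  0.2389] q [-0.48   0.253  1.519 -0.002  1.385 -0.239] F [-0.8 -1.  -0.7] w 0.0685
R [[-0.014, 0.971, -0.239], [0.005, -0.239, -0.971], [-1.0, -0.014, -0.001]]
jaw deg -13.81 toolz deg -103.81
```

View pics/s_wrist.png

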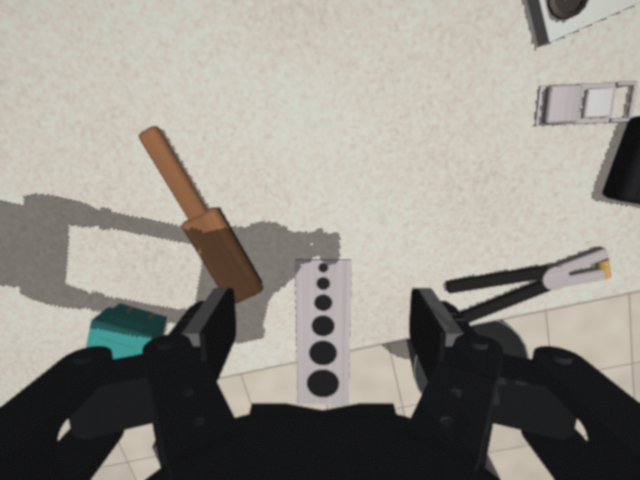

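```bash
python3 - <<'E'
from h import *
v=load('s_wrist');w,x,y,z=v['rot'];T=Ro.from_quat([x,y,z,w]).as_matrix()
g=v['im'].max(2);m=np.zeros_like(g);m[262:400,304:342]=g[262:400,304:342]<75
L=[]
for k in comps(m,15):
    yy,xx=np.nonzero(k);L.append((xx.mean(),yy.mean()))
P=toplane(v,L,0.004);print(np.round(L,1).tolist(),P.round(4).tolist())
d=P[-1]-P[0];print('axis',np.degrees(np.arctan2(d[1],d[0])))
c=toplane(v,[(297,260),(351,260),(297,403),(349,403)],0.004);print(c.round(4).tolist())
print('tool',((c-v['pos'])@T*1000).round(1).tolist(),((P-v['pos'])@T*1000).round(1).tolist())
print('edge',toplane(v,[(240,375.5),(385,345),(560,310)],0).round(4).tolist())
E
```

```text
[[323.0, 267.1], [322.9, 283.0], [322.7, 302.3], [322.6, 325.4], [322.5, 352.5], [322.5, 382.9]] [[0.5039, -0.2617, 0.004], [0.4994, -0.2793, 0.004], [0.4938, -0.3012, 0.004], [0.487, -0.3284, 0.004], [0.4789, -0.3614, 0.004], [0.4692, -0.4002, 0.004]]
axis -104.07175764541937
[[0.479, -0.2475, 0.004], [0.5346, -0.2609, 0.004], [0.4334, -0.4199, 0.004], [0.4932, -0.4339, 0.004]]
tool [[236.0, -26.4, 62.1], [235.3, 30.9, 61.9], [235.9, -29.5, 240.3], [235.1, 31.9, 239.8]] [[235.7, 1.3, 69.9], [235.6, 1.1, 88.1], [235.6, 0.9, 110.7], [235.6, 0.8, 138.7], [235.6, 0.7, 172.7], [235.5, 0.6, 212.7]]
edge [[0.3769, -0.3709, 0.0], [0.5497, -0.3709, 0.0], [0.7443, -0.3724, 0.0]]
```

```bash
python3 - <<'E'
from h import *
for f in ('q_wrist','s_wrist','k_wrist','b_wrist'):
    v=load(f);P=cloud(v);w,x,y,z=v['rot'];T=Ro.from_quat([x,y,z,w]).as_matrix()
    Q=((P-v['pos'])@T*1000)[v['d']>0]
    k=(abs(Q[:,2])<14)&(abs(Q[:,1])<60)&(Q[:,0]<22)&(Q[:,0]>-45)
    q=Q[k];print(f,len(q),'tip x pct',np.percentile(q[:,0],[50,95,99,100]).round(1)); t=q[q[:,0]>np.percentile(q[:,0],90)];print('  y+',t[t[:,1]>0].mean(0).round(1),'y-',t[t[:,1]<0].mean(0).round(1),'zrange',t[:,2].min(),t[:,2].max(),'yin',abs(t[:,1]).min(),abs(t[:,1]).max())
E
python3 go.py 0.4676 -0.4105 0.05 -14; python3 go.py 0.4676 -0.4105 -0.012 -14|grep shift
```

```text
q_wrist 4854 tip x pct [-29.   -7.7  -4.1   0.2]
  y+ [-7.3 12.8 -7.7] y- [ -7.4 -12.   -7.9] zrange -12.538102339893527 10.519753975828193 yin 8.082291089916277 21.68349051415991
s_wrist 6207 tip x pct [-30.1 -12.4  -8.9  -6.5]
  y+ [-12.1  35.3  -3.2] y- [-12.  -34.6  -3.5] zrange -12.402078254870409 10.527266884623497 yin 33.37765701960596 45.237550787270365
k_wrist 6136 tip x pct [-29.8 -12.6  -9.4  -7.7]
  y+ [-12.3  36.7  -2.4] y- [-12.3 -34.9  -2.5] zrange -11.611986119363806 10.878718465175334 yin 33.68348609467007 47.92518341883426
b_wrist 6343 tip x pct [-32.5 -17.3 -14.7 -12.7]
  y+ [-17.1  43.7  -2.7] y- [-17.  -42.8  -2.6] zrange -12.191977521416538 10.687765368368863 yin 41.465024227257935 49.92165119671668
clock 34.7 tcp [ 0.522  -0.1946  0.2389] q [-0.48   0.253  1.519 -0.002  1.385 -0.239] F [-0.8 -1.  -0.7] w 0.0685
R [[-0.014, 0.971, -0.239], [0.005, -0.239, -0.971], [-1.0, -0.014, -0.001]]
jaw deg -13.81 toolz deg -103.81
shift mm [188.6   1.4 222.9]
turn 0.19 q1 chg -20.8
turn -179.81 q1 chg -20.8
shift mm [250.6   2.3 223. ]
```

Call:
play_rows([
  [[0,0,0.002,0.223,0],[0,0,0.002,0.223,0],[0,0,0.002,0.223,0],[0,0.03,0.002,0.223,0],[0,0.08,0.002,0.223,0],[0,0.12,0.002,0.223,0],[0,0.16,0.002,0.223,0],[0,0.18,0.002,0.223,0],[0,0.18,0.002,0.223,0],[0,0.18,0.002,0.223,0]],
])

```text
clock: 35.7
position: [0.468, -0.4105, 0.0577]
ee_rot: [-0.431, -0.554, -0.441, 0.559]
contact_force: [0.5, -0.1, -0.0]
width: 0.0855
```

```bash
python3 look.py t wrist scene >/dev/null; python3 go.py 0.4676 -0.4105 -0.010 -14.07
```

```text
clock 35.8 tcp [ 0.4692 -0.4116  0.06  ] q [-0.827  0.487  1.626 -0.008  1.039 -0.582] F [ 0.4 -0.3  0.6] w 0.0852
R [[-0.012, 0.971, -0.239], [0.003, -0.239, -0.971], [-1.0, -0.012, 0.0]]
jaw deg -13.8 toolz deg -103.8
shift mm [70.  -1.  -0.7]
turn 0.27 q1 chg -0.0
turn -179.73 q1 chg -0.0
```

View pics/t_wrist.png

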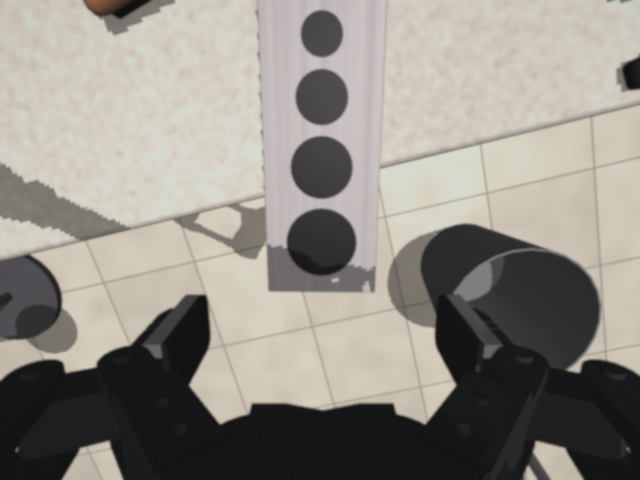

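View pics/t_scene.png

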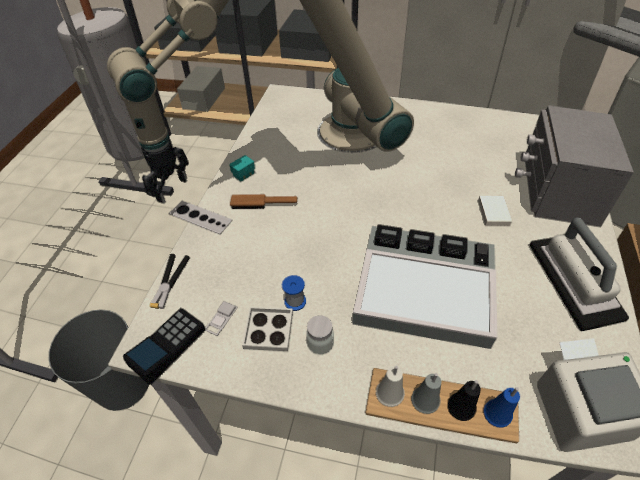

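```bash
python3 - <<'E'
from h import *
v=load('t_wrist');w,x,y,z=v['rot'];T=Ro.from_quat([x,y,z,w]).as_matrix()
P=toplane(v,[(268.5,292),(375,292),(321.5,241)],0.004);print(P.round(4).tolist(),((P-v['pos'])@T*1000).round(1).tolist())
C=cloud(v);print(np.median(C[250:285,300:340],axis=(0,1)))
E
```

```text
[[0.4335, -0.4214, 0.004], [0.4919, -0.4353, 0.004], [0.4698, -0.3993, 0.004]] [[54.1, -30.1, 18.9], [53.2, 30.0, 18.5], [53.7, -0.1, -11.1]]
[ 0.46525746 -0.41342142  0.00453016]
```

Call:
play_rows([
  [[0,0.025,-0.0005,0,0],[0,0.045,-0.0005,0,0],[0,0.06,-0.0005,0,0],[0,0.068,-0.0005,0,0],[0,0.07,-0.0005,0,0],[0,0.07,-0.0005,0,0],[0,0.07,-0.0005,0,0]],
])

```text
clock: 36.5
position: [0.4686, -0.4119, -0.0088]
ee_rot: [-0.434, -0.554, -0.439, 0.559]
contact_force: [-0.7, 0.1, 0.8]
width: 0.0854
```

```bash
python3 go.py
```

```text
clock 36.5 tcp [ 0.4686 -0.4119 -0.0088] q [-0.829  0.563  1.695 -0.009  0.891 -0.582] F [-0.7  0.1  0.8] w 0.0854
R [[-0.01, 0.971, -0.238], [0.001, -0.238, -0.971], [-1.0, -0.01, 0.001]]
jaw deg -13.8 toolz deg -103.8
```

Call:
play_rows([
  [[0,0.0015,0,0,0],[0.2,0.0015,0,0,0],[0.6,0.0015,0,0,0],[0.6,0.0015,0,0,0],[0.6,0.0015,0,0,0],[0.6,0.0015,0,0,0],[0.6,0.0015,0,0,0],[0.6,0.0015,0,0,0]],
], grip_force=90)

```text
clock: 37.3
position: [0.4686, -0.4121, -0.01]
ee_rot: [-0.434, -0.554, -0.439, 0.559]
contact_force: [-0.6, 0.2, 5.3]
width: 0.0567
```

```bash
python3 look.py u wrist >/dev/null; python3 go.py
```

```text
clock 37.35 tcp [ 0.4686 -0.4121 -0.01  ] q [-0.829  0.564  1.696 -0.009  0.889 -0.582] F [-0.9  0.9  5.4] w 0.0568
R [[-0.01, 0.971, -0.238], [0.001, -0.238, -0.971], [-1.0, -0.01, 0.002]]
jaw deg -13.79 toolz deg -103.79
```

View pics/u_wrist.png

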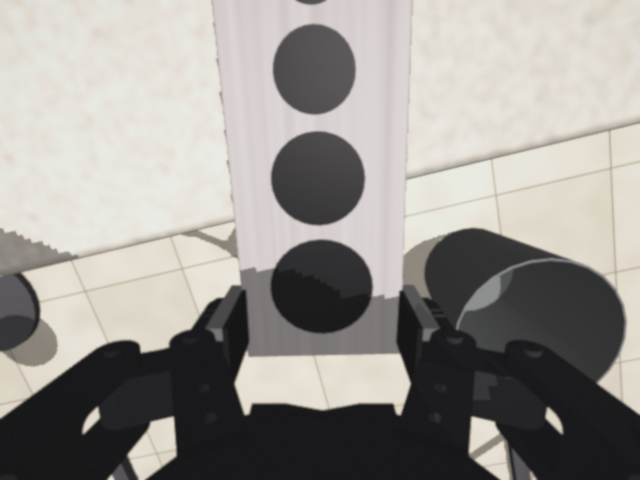

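Call:
play_rows([
  [[0.65,-0.005,0,0,0],[0.65,-0.015,0,0,0],[0.65,-0.03,0,0,0],[0.65,-0.05,0,0,0],[0.65,-0.07,0,0,0],[0.65,-0.09,0,0,0],[0.65,-0.12,0,0,0],[0.65,-0.15,0,0,0],[0.65,-0.17,0,0,0],[0.65,-0.18,0,0,0],[0.65,-0.18,0,0,0],[0.65,-0.18,0,0,0]],
])

```text
clock: 38.55
position: [0.47, -0.4117, 0.1691]
ee_rot: [-0.433, -0.554, -0.439, 0.559]
contact_force: [-0.7, 1.3, -1.3]
width: 0.0567
```

```bash
python3 look.py w wrist top>/dev/null; python3 go.py;cat > hg.py <<'E'
import sys
from h import *
v=load(sys.argv[1]);P=cloud(v);w,x,y,z=v['rot'];T=Ro.from_quat([x,y,z,w]).as_matrix()
Q=((P-v['pos'])@T*1000)
k=(v['d']>0)&(abs(Q[...,1])<24)&(Q[...,0]<60)&(Q[...,0]>-60)&(Q[...,2]<14)&(Q[...,2]>-175)
q=Q[k];A=np.c_[q[:,1],q[:,2],np.ones(len(q))]
for _ in range(4):
    c=np.linalg.lstsq(A,q[:,0],rcond=None)[0];r=abs(A@c-q[:,0]);A=A[r<5];q=q[r<5]
print('plane x=c0*y+c1*z+c2',c.round(4),'pitch deg',np.degrees(c[:2]).round(2),len(q),'zrange',q[:,2].min(),q[:,2].max())
E
python3 hg.py w_wrist
```

```text
clock 38.65 tcp [ 0.4698 -0.4115  0.1684] q [-0.827  0.394  1.485 -0.007  1.273 -0.584] F [-0.3 -0.9 -1.8] w 0.0567
R [[-0.012, 0.971, -0.238], [0.003, -0.238, -0.971], [-1.0, -0.013, 0.0]]
jaw deg -13.79 toolz deg -103.79
plane x=c0*y+c1*z+c2 [-1.07000e-02 -1.10000e-02 -1.33003e+01] pitch deg [-0.61 -0.63] 48993 zrange -107.31543831477599 13.998726591386658
```

View pics/w_wrist.png

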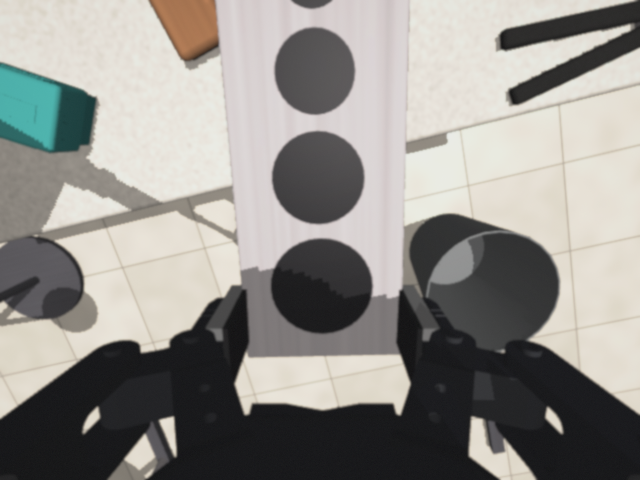

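```bash
python3 go.py 0.6385 0.22 0.16 0
```

```text
clock 38.65 tcp [ 0.4698 -0.4115  0.1684] q [-0.827  0.394  1.485 -0.007  1.273 -0.584] F [-0.3 -0.9 -1.8] w 0.0567
R [[-0.012, 0.971, -0.238], [0.003, -0.238, -0.971], [-1.0, -0.013, 0.0]]
jaw deg -13.79 toolz deg -103.79
shift mm [   8.2   13.5 -653.5]
turn -13.79 q1 chg 60.2
turn 166.21 q1 chg 60.2
```

Call:
play_rows([
  [[0.65,0,0,-0.01,0],[0.65,0,0,-0.03,-1],[0.65,0,0,-0.055,-2],[0.65,0,0.002,-0.085,-3],[0.65,0,0.003,-0.115,-4],[0.65,0,0.004,-0.145,-5],[0.65,0,0.005,-0.175,-6],[0.65,0,0.006,-0.205,-7],[0.65,0,0.007,-0.235,-8],[0.65,0,0.008,-0.265,-9],[0.65,0,0.009,-0.295,-10],[0.65,0,0.01,-0.325,-11]],
])

```text
clock: 39.85
position: [0.5563, -0.0951, 0.1679]
ee_rot: [-0.484, -0.509, -0.493, 0.514]
contact_force: [1.0, -0.8, -0.8]
width: 0.0567
```

```bash
python3 go.py 0.6385 0.22 0.16 0
```

```text
clock 39.85 tcp [ 0.5563 -0.0951  0.1679] q [-0.293  0.31   1.619  0.     1.227 -0.246] F [ 1.  -0.8 -0.8] w 0.0567
R [[-0.013, 0.999, -0.046], [0.004, -0.046, -0.999], [-1.0, -0.014, -0.003]]
jaw deg -2.66 toolz deg -92.66
shift mm [   8.    67.6 -318.5]
turn -2.66 q1 chg 28.7
turn 177.34 q1 chg 28.7
```

Call:
play_rows([
  [[0.65,0,0.006,-0.03,-0.3],[0.65,0,0.013,-0.06,-0.6],[0.65,0,0.019,-0.09,-0.9],[0.65,0,0.026,-0.12,-1.2],[0.65,0,0.032,-0.15,-1.5],[0.65,0,0.038,-0.18,-1.8],[0.65,0,0.045,-0.21,-2],[0.65,0,0.051,-0.24,-2.2],[0.65,0,0.057,-0.27,-2.4],[0.65,0,0.063,-0.295,-2.6],[0.65,0.004,0.066,-0.31,-2.7],[0.65,0.008,0.068,-0.318,-2.7]],
])

```text
clock: 41.05
position: [0.6378, 0.2215, 0.1593]
ee_rot: [0.496, 0.497, 0.505, -0.502]
contact_force: [0.6, -1.2, -0.9]
width: 0.0568
```

Call:
play_rows([
  [[0.65,0,0,0,0],[0.65,0,0,0,0],[0.65,0,0,0,0]],
])

```text
clock: 41.35
position: [0.6375, 0.2204, 0.1593]
ee_rot: [0.496, 0.496, 0.505, -0.502]
contact_force: [-0.2, 0.2, -0.3]
width: 0.0566
```

```bash
python3 look.py x wrist top>/dev/null; python3 hg.py x_wrist; python3 go.py 0.6385 0.22 0.06 0;
```

```text
plane x=c0*y+c1*z+c2 [-1.06000e-02 -1.11000e-02 -1.32995e+01] pitch deg [-0.6  -0.64] 49001 zrange -107.23409677036153 13.996365336989625
clock 41.45 tcp [0.6378 0.2205 0.1596] q [0.226 0.474 1.374 0.007 1.308 0.222] F [-1.2  0.1 -0.6] w 0.057
R [[-0.015, 1.0, 0.002], [0.004, 0.002, -1.0], [-1.0, -0.015, -0.004]]
jaw deg 0.11 toolz deg -89.89
shift mm [99.6  2.2  0.9]
turn 0.11 q1 chg -0.1
turn -179.89 q1 chg -0.1
```

View pics/x_wrist.png

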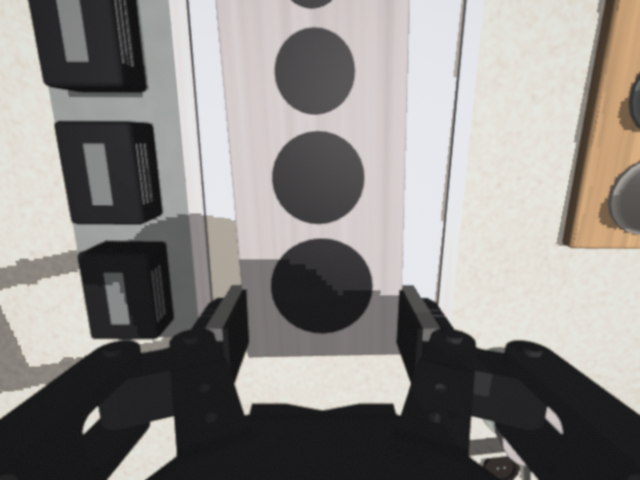

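Call:
play_rows([
  [[0.65,0.02,0,0,0],[0.65,0.045,0.001,0,0],[0.65,0.07,0.002,0,0],[0.65,0.09,0.002,0,0],[0.65,0.1,0.002,0,0],[0.65,0.106,0.002,0,0],[0.65,0.11,0.002,0,0],[0.65,0.112,0.002,0,0],[0.65,0.112,0.002,0,0]],
])

```text
clock: 42.35
position: [0.6386, 0.221, 0.0482]
ee_rot: [0.496, 0.497, 0.505, -0.502]
contact_force: [-0.0, -0.0, -1.6]
width: 0.0566
```

```bash
python3 go.py; python3 look.py y wrist >/dev/null; python3 hg.py y_wrist
```

```text
clock 42.35 tcp [0.6386 0.221  0.0482] q [0.226 0.564 1.51  0.008 1.079 0.221] F [-0.  -0.  -1.6] w 0.0566
R [[-0.013, 1.0, 0.002], [0.004, 0.002, -1.0], [-1.0, -0.013, -0.004]]
jaw deg 0.11 toolz deg -89.89
plane x=c0*y+c1*z+c2 [-1.06e-02 -1.11e-02 -1.33e+01] pitch deg [-0.61 -0.64] 48950 zrange -107.15661350306006 13.990994535281612
```

Call:
play_rows([
  [[0.65,0.002,0,0,0],[0.65,0.004,0,0,0],[0.65,0.006,0,0,0],[0.65,0.007,0,0,0],[0.65,0.007,0,0,0]],
])

```text
clock: 42.9
position: [0.6385, 0.221, 0.0415]
ee_rot: [0.496, 0.497, 0.505, -0.502]
contact_force: [-0.3, 0.3, 1.3]
width: 0.0567
```

Call:
play_rows([
  [[0.65,0.001,0,0,0],[0.65,0.0018,0,0,0],[0.65,0.0018,0,0,0]],
])

```text
clock: 43.2
position: [0.6385, 0.221, 0.0413]
ee_rot: [0.496, 0.497, 0.505, -0.502]
contact_force: [-2.6, -1.1, 7.3]
width: 0.0565
```

Call:
play_rows([
  [[0.65,-0.001,0,0,0],[0.3,-0.001,0,0,0],[0.2,-0.001,0,0,0],[0.1,-0.001,0,0,0],[0.1,-0.001,0,0,0],[0.1,-0.01,0,0,0],[0.1,-0.04,0,0,0],[0.1,-0.09,0,0,0],[0.1,-0.14,0,0,0],[0.1,-0.18,0,0,0],[0.1,-0.2,0,0,0],[0.1,-0.2,0,0,0]],
])

```text
clock: 44.4
position: [0.643, 0.2207, 0.2466]
ee_rot: [0.498, 0.5, 0.503, -0.499]
contact_force: [0.3, 0.5, 0.7]
width: 0.0767
```

```bash
python3 go.py; python3 look.py z wrist top >/dev/null; python3 - <<'E'
from h import *
v=load('z_wrist');P=cloud(v)
print('panel+gauge z:')
for y in np.arange(0.20,0.40,0.02):
    k=(abs(P[...,1]-y)<0.003)&(abs(P[...,0]-0.625)<0.006); k2=(abs(P[...,1]-y)<0.003)&(abs(P[...,0]-0.59)<0.006)
    print(y.round(3),*(np.median(P[q][:,2]).round(4) if q.any() else None for q in (k,k2)))
E
```

```text
clock 44.4 tcp [0.643  0.2207 0.2466] q [0.225 0.43  1.23  0.007 1.483 0.222] F [0.3 0.5 0.7] w 0.0767
R [[-0.003, 1.0, 0.002], [0.006, 0.002, -1.0], [-1.0, -0.003, -0.006]]
jaw deg 0.12 toolz deg -89.88
panel+gauge z:
0.2 0.0458 0.0458
0.22 0.0495 0.3111
0.24 0.3403 0.0457
0.26 0.0493 0.0458
0.28 0.0496 0.0458
0.3 0.0494 0.0457
0.32 0.0494 0.0459
0.34 0.0495 0.0458
0.36 0.0495 0.0456
0.38 0.0494 0.0456
```

View pics/z_wrist.png

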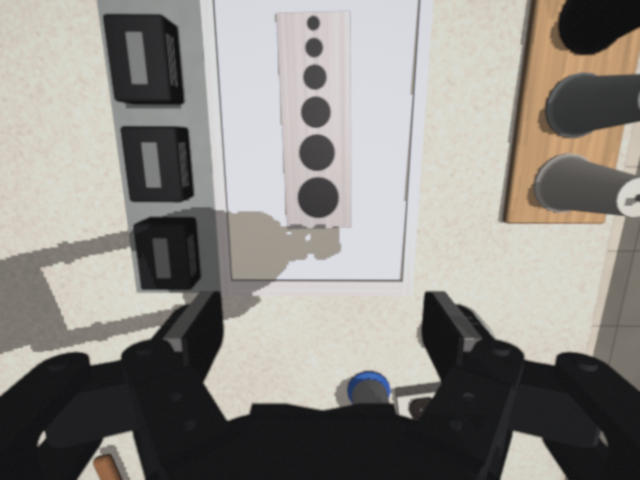

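Call:
play_rows([
  [[0.1,0,-0.03,-0.03,0],[0.1,0,-0.07,-0.06,0],[0.1,0,-0.11,-0.09,0],[0.1,0,-0.14,-0.12,0],[0.1,0,-0.14,-0.12,0],[0.1,0,-0.14,-0.12,0]],
])

```text
clock: 45.1
position: [0.4991, 0.34, 0.2418]
ee_rot: [0.497, 0.496, 0.505, -0.502]
contact_force: [0.4, -0.5, 0.3]
width: 0.0771
```

```bash
python3 look.py fin wrist top scene >/dev/null; python3 packs.py fin_wrist 0.066 0.084; python3 - <<'E'
from h import *
v=load('fin_wrist');P=cloud(v)
for x in np.arange(0.477,0.535,0.005):
    k=(abs(P[...,1]-.415)<0.006)&(abs(P[...,0]-x)<0.002)
    print(x.round(3),np.median(P[k][:,2]).round(4))
E
```

```text
px 328.0 211.0 c [502.1 344.7] [46.6 62.2] xaxis 0.43 z 0.0774 col [61.  59.5 61. ] tool yz mm [ 6.6 -4.2]
px 329.0 298.0 c [503.4 265.9] [46.7 64.8] xaxis 0.66 z 0.0774 col [46. 45. 47.] tool yz mm [ 7.6 74.6]
px 328.0 375.0 c [503.6 186.7] [69.3 46.1] xaxis -0.5 z 0.0775 col [38. 37. 39.] tool yz mm [  7.4 153.8]
tcp [0.4991 0.34   0.2418] jaw 0.24
0.477 0.0595
0.482 0.0607
0.487 0.0587
0.492 0.0569
0.497 0.0549
0.502 0.0533
0.507 0.0525
0.512 0.0526
0.517 0.0524
0.522 0.0524
0.527 0.0525
0.532 0.0485
```

View pics/fin_wrist.png

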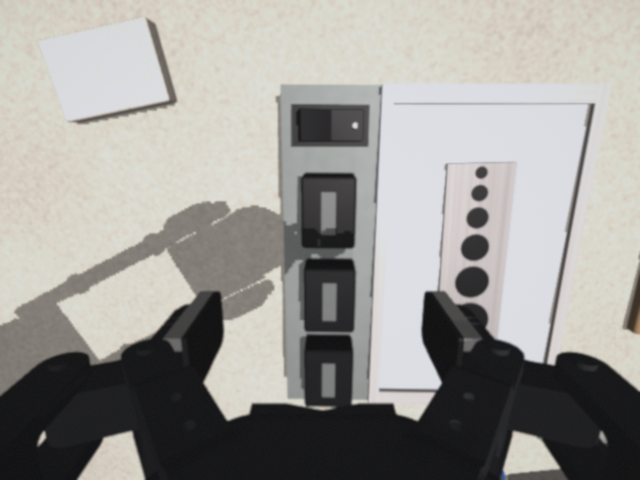

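View pics/fin_top.png

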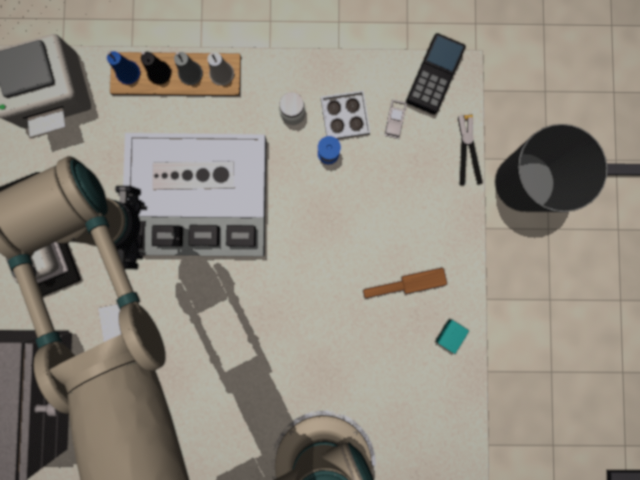

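The far half of the rocker is level at 52.5 mm (on). The packs' tops are at 77.4 mm (home), the gauge is flat inside the rim at top-view px (193,175), and the bystanders have not moved. Handing in.

```bash
python3 -c "
from rig import manip
print(manip.sign_off())"
```

```text
the job is handed in; nothing more can be done
None
```

I finished the job and handed it in at about 45 s. All three battery packs are plugged in, the rocker is on, and the button gauge lies flat on the lit panel.

I plugged in the packs first, with the rocker still off, then pressed the rocker's far half down to its stop. I pushed the gauge by its tail until about 6 cm stuck out over the right-hand edge. I gripped that end and laid the gauge on the panel, letting the held end drop about 4 mm when I released it.

The last checks, from the wrist camera's depth readings and the top view:
- **Packs:** all three tops are at 77.4–77.5 mm, where 77 mm means fully home.
- **Rocker:** the far half is level at 52.5 mm, which matches fully on (7 mm above the deck).
- **Gauge:** its top reads 49.3–49.6 mm along the part that could be measured, so it is flat, well inside the rim. At one spot the gripper blocked the view.
- **Other things on the desk:** in the top view they look unmoved, including the turquoise look-alike.

Wrist-camera estimates of where the held packs sat in the gripper differed by 1–2 mm between views. All three plugs still went in without resistance, and no check failed.

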